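# Close out the line clamp repairs: bottles up, clamps hung and tug-tested

## Task

The repairs are done, so close out the bench. Stand every toppled oil bottle upright on the rubber drip mat, and hang every repaired line clamp by its wire bail on a hook of its own on the pull-test stand; with each clamp on its hook and still in the gripper, tug it gently down until the hook slides down about a centimetre, and only then let go. Pull the hooks down through the clamps, never with the gripper, and leave the other things on the counter where they are.

Things in the scene. Friction and masses are not known exactly. Their poses are not given: they have to be found in the camera images.
- clamp_a: repaired line clamp: beige housing 48 x 50 x 40 mm (x, y, z), white roller; on it a 7 mm wire bail in the y-z plane: uprights at y = +-17 to z = 67, gable peak at z = 84 mm (window 27 mm wide, open along x); on the peak a 14 x 14 mm square grip stud, z = 84 to 122. When hung, hook bar axis at z = 73. Same turned half round. 140 g. Origin: centre of underside. May be absent.
- clamp_b: repaired line clamp: beige housing 48 x 54 x 40 mm (x, y, z), white roller; on it a 7 mm wire bail in the y-z plane: uprights at y = +-17 to z = 67, gable peak at z = 84 mm (window 27 mm wide, open along x); on the peak a 14 x 14 mm square grip stud, z = 84 to 122. When hung, hook bar axis at z = 73. Same turned half round. 140 g. Origin: centre of underside. May be absent.
- clamp_c: repaired line clamp: beige housing 48 x 58 x 40 mm (x, y, z), white roller; on it a 7 mm wire bail in the y-z plane: uprights at y = +-17 to z = 67, gable peak at z = 84 mm (window 27 mm wide, open along x); on the peak a 14 x 14 mm square grip stud, z = 84 to 122. When hung, hook bar axis at z = 73. Same turned half round. 140 g. Origin: centre of underside. May be absent.
- clamp_d: repaired line clamp: beige housing 48 x 62 x 40 mm (x, y, z), white roller; on it a 7 mm wire bail in the y-z plane: uprights at y = +-17 to z = 67, gable peak at z = 84 mm (window 27 mm wide, open along x); on the peak a 14 x 14 mm square grip stud, z = 84 to 122. When hung, hook bar axis at z = 73. Same turned half round. 140 g. Origin: centre of underside. May be absent.
- stand: pull-test stand, bolted down: base 90 x 400 x 12 mm, posts at y = +-185 mm, a 390 mm aluminium crossbar with its top at z = 222 mm and front face at x = 0; four hooks 90 mm apart stick out along the stand's -x, towards the robot. Origin on the counter below the middle of the crossbar's front face; x away from the robot, y along the crossbar.
- seat1 (a point): seat of hook 1 (right to left; stand y = -135 mm) on the axis of its level 8 mm bar, 72 mm before the crossbar, 184 mm up; axes as the stand's; moves with the hook. Its turned-up tip ends 35 mm nearer the robot, 16 mm above the bar's axis: a bail must come over it 20 mm above seated height (8 mm to spare).
- slide1 (a joint): how far hook 1 has slid down on its friction slide, m: starts near 0 (up), 0.016 is the lower stop. It takes about 6 N downward to move it, a hanging clamp alone does not, and it stays where it is pulled to. From 0.006 on it shows as tugged.
- seat2 (a point): seat of hook 2 (right to left; stand y = -45 mm) on the axis of its level 8 mm bar, 72 mm before the crossbar, 184 mm up; axes as the stand's; moves with the hook. Its turned-up tip ends 35 mm nearer the robot, 16 mm above the bar's axis: a bail must come over it 20 mm above seated height (8 mm to spare).
- slide2 (a joint): how far hook 2 has slid down on its friction slide, m: starts near 0 (up), 0.016 is the lower stop. It takes about 6 N downward to move it, a hanging clamp alone does not, and it stays where it is pulled to. From 0.006 on it shows as tugged.
- seat3 (a point): seat of hook 3 (right to left; stand y = 45 mm) on the axis of its level 8 mm bar, 72 mm before the crossbar, 184 mm up; axes as the stand's; moves with the hook. Its turned-up tip ends 35 mm nearer the robot, 16 mm above the bar's axis: a bail must come over it 20 mm above seated height (8 mm to spare).
- slide3 (a joint): how far hook 3 has slid down on its friction slide, m: starts near 0 (up), 0.016 is the lower stop. It takes about 6 N downward to move it, a hanging clamp alone does not, and it stays where it is pulled to. From 0.006 on it shows as tugged.
- seat4 (a point): seat of hook 4 (right to left; stand y = 135 mm) on the axis of its level 8 mm bar, 72 mm before the crossbar, 184 mm up; axes as the stand's; moves with the hook. Its turned-up tip ends 35 mm nearer the robot, 16 mm above the bar's axis: a bail must come over it 20 mm above seated height (8 mm to spare).
- slide4 (a joint): how far hook 4 has slid down on its friction slide, m: starts near 0 (up), 0.016 is the lower stop. It takes about 6 N downward to move it, a hanging clamp alone does not, and it stays where it is pulled to. From 0.006 on it shows as tugged.
- bottle_1: toppled square oil bottle, 36 x 36 mm section, lying on the counter: body 90 mm long, then a round cap 24 mm across that ends 70 mm from the origin. Origin on the long axis, halfway along the 90 mm; 18 mm up when lying, 45 mm above its base. x points from base to cap: level now, straight up when it stands. About 120 g. May be absent.
- bottle_2: toppled square oil bottle, 36 x 36 mm section, lying on the counter: body 90 mm long, then a round cap 24 mm across that ends 70 mm from the origin. Origin on the long axis, halfway along the 90 mm; 18 mm up when lying, 45 mm above its base. x points from base to cap: level now, straight up when it stands. About 120 g. May be absent.
- mat: black rubber drip mat fixed flat on the counter, 190 (x) x 100 (y) x 3 mm. Origin at the centre of its underside. Room for two bottles side by side along its x.
- broken_housing: bystander: cracked open beige clamp housing, 52 x 36 x 25 mm, on the counter
- hexset: bystander: hex keys standing in a red holder 30 x 90 mm, 60 mm high
- thumbwheel: bystander: brass knurled thumbwheel, 28 mm across, 16 mm high, lying flat
- roller: bystander: white nylon clamp roller standing on end, 24 mm across, 22 mm high
- screwdriver: bystander: screwdriver, 170 mm long, lying left of the mat
- jar: bystander: small jar at the right edge, 56 mm across, 60 mm high. (Beyond it at the far right, not listed, a bench vise 112 mm high is bolted down.)
Mind the look-alikes: they are no part of the job. Leave any green, orange or purple look-alike of the clamp_a alone.

How it is judged (in metres and radians):
At the end, for the whole second after the job is handed in: each clamp present hangs on its own hook, swaying under 0.15 m/s (within 30 mm of the seat, tilt under 0.25 rad), that hook pulled down over 6 mm; each bottle present stands still and upright (0.1 rad) on the mat, its axis within 82 mm (x) and 37 mm (y) of the mat centre (((horizontal distance between clamp_a and seat1 below 0.03 m and z of clamp_a in the frame of seat1 between -0.085 and -0.055 m and value of joint slide1 above 0.006 m) or (horizontal distance between clamp_a and seat2 below 0.03 m and z of clamp_a in the frame of seat2 between -0.085 and -0.055 m and value of joint slide2 above 0.006 m) or (horizontal distance between clamp_a and seat3 below 0.03 m and z of clamp_a in the frame of seat3 between -0.085 and -0.055 m and value of joint slide3 above 0.006 m) or (horizontal distance between clamp_a and seat4 below 0.03 m and z of clamp_a in the frame of seat4 between -0.085 and -0.055 m and value of joint slide4 above 0.006 m)) and angle between each of clamp_a, clamp_b, clamp_c, clamp_d's own z axis and vertical below 0.25 rad and linear speed of each of clamp_a, clamp_b, clamp_c, clamp_d below 0.15 m/s and ((horizontal distance between clamp_b and seat1 below 0.03 m and z of clamp_b in the frame of seat1 between -0.085 and -0.055 m and value of joint slide1 above 0.006 m) or (horizontal distance between clamp_b and seat2 below 0.03 m and z of clamp_b in the frame of seat2 between -0.085 and -0.055 m and value of joint slide2 above 0.006 m) or (horizontal distance between clamp_b and seat3 below 0.03 m and z of clamp_b in the frame of seat3 between -0.085 and -0.055 m and value of joint slide3 above 0.006 m) or (horizontal distance between clamp_b and seat4 below 0.03 m and z of clamp_b in the frame of seat4 between -0.085 and -0.055 m and value of joint slide4 above 0.006 m)) and ((horizontal distance between clamp_c and seat1 below 0.03 m and z of clamp_c in the frame of seat1 between -0.085 and -0.055 m and value of joint slide1 above 0.006 m) or (horizontal distance between clamp_c and seat2 below 0.03 m and z of clamp_c in the frame of seat2 between -0.085 and -0.055 m and value of joint slide2 above 0.006 m) or (horizontal distance between clamp_c and seat3 below 0.03 m and z of clamp_c in the frame of seat3 between -0.085 and -0.055 m and value of joint slide3 above 0.006 m) or (horizontal distance between clamp_c and seat4 below 0.03 m and z of clamp_c in the frame of seat4 between -0.085 and -0.055 m and value of joint slide4 above 0.006 m)) and ((horizontal distance between clamp_d and seat1 below 0.03 m and z of clamp_d in the frame of seat1 between -0.085 and -0.055 m and value of joint slide1 above 0.006 m) or (horizontal distance between clamp_d and seat2 below 0.03 m and z of clamp_d in the frame of seat2 between -0.085 and -0.055 m and value of joint slide2 above 0.006 m) or (horizontal distance between clamp_d and seat3 below 0.03 m and z of clamp_d in the frame of seat3 between -0.085 and -0.055 m and value of joint slide3 above 0.006 m) or (horizontal distance between clamp_d and seat4 below 0.03 m and z of clamp_d in the frame of seat4 between -0.085 and -0.055 m and value of joint slide4 above 0.006 m)) and angle between each of bottle_1, bottle_2's own x axis and vertical below 0.1 rad and height (world z) of each of bottle_1, bottle_2 below 0.055 m and linear speed of each of bottle_1, bottle_2 below 0.03 m/s and x of bottle_1 in the frame of mat between -0.082 and 0.082 m and y of bottle_1 in the frame of mat between -0.037 and 0.037 m and x of bottle_2 in the frame of mat between -0.082 and 0.082 m and y of bottle_2 in the frame of mat between -0.037 and 0.037 m); the robot touches nothing.
It fails at once if a clamp is left hanging still on a hook (hand withdrawn) that has not been tugged down ((horizontal distance between clamp_a and seat1 below 0.03 m and z of clamp_a in the frame of seat1 between -0.085 and -0.055 m and z of clamp_a in the frame of stand above 0.1065 m and angle between clamp_a's own z axis and vertical below 0.08 rad and linear speed of clamp_a below 0.03 m/s and distance between the grasp point and clamp_a above 0.15 m) or (horizontal distance between clamp_a and seat2 below 0.03 m and z of clamp_a in the frame of seat2 between -0.085 and -0.055 m and z of clamp_a in the frame of stand above 0.1065 m and angle between clamp_a's own z axis and vertical below 0.08 rad and linear speed of clamp_a below 0.03 m/s and distance between the grasp point and clamp_a above 0.15 m) or (horizontal distance between clamp_a and seat3 below 0.03 m and z of clamp_a in the frame of seat3 between -0.085 and -0.055 m and z of clamp_a in the frame of stand above 0.1065 m and angle between clamp_a's own z axis and vertical below 0.08 rad and linear speed of clamp_a below 0.03 m/s and distance between the grasp point and clamp_a above 0.15 m) or (horizontal distance between clamp_a and seat4 below 0.03 m and z of clamp_a in the frame of seat4 between -0.085 and -0.055 m and z of clamp_a in the frame of stand above 0.1065 m and angle between clamp_a's own z axis and vertical below 0.08 rad and linear speed of clamp_a below 0.03 m/s and distance between the grasp point and clamp_a above 0.15 m) or (horizontal distance between clamp_b and seat1 below 0.03 m and z of clamp_b in the frame of seat1 between -0.085 and -0.055 m and z of clamp_b in the frame of stand above 0.1065 m and angle between clamp_b's own z axis and vertical below 0.08 rad and linear speed of clamp_b below 0.03 m/s and distance between the grasp point and clamp_b above 0.15 m) or (horizontal distance between clamp_b and seat2 below 0.03 m and z of clamp_b in the frame of seat2 between -0.085 and -0.055 m and z of clamp_b in the frame of stand above 0.1065 m and angle between clamp_b's own z axis and vertical below 0.08 rad and linear speed of clamp_b below 0.03 m/s and distance between the grasp point and clamp_b above 0.15 m) or (horizontal distance between clamp_b and seat3 below 0.03 m and z of clamp_b in the frame of seat3 between -0.085 and -0.055 m and z of clamp_b in the frame of stand above 0.1065 m and angle between clamp_b's own z axis and vertical below 0.08 rad and linear speed of clamp_b below 0.03 m/s and distance between the grasp point and clamp_b above 0.15 m) or (horizontal distance between clamp_b and seat4 below 0.03 m and z of clamp_b in the frame of seat4 between -0.085 and -0.055 m and z of clamp_b in the frame of stand above 0.1065 m and angle between clamp_b's own z axis and vertical below 0.08 rad and linear speed of clamp_b below 0.03 m/s and distance between the grasp point and clamp_b above 0.15 m) or (horizontal distance between clamp_c and seat1 below 0.03 m and z of clamp_c in the frame of seat1 between -0.085 and -0.055 m and z of clamp_c in the frame of stand above 0.1065 m and angle between clamp_c's own z axis and vertical below 0.08 rad and linear speed of clamp_c below 0.03 m/s and distance between the grasp point and clamp_c above 0.15 m) or (horizontal distance between clamp_c and seat2 below 0.03 m and z of clamp_c in the frame of seat2 between -0.085 and -0.055 m and z of clamp_c in the frame of stand above 0.1065 m and angle between clamp_c's own z axis and vertical below 0.08 rad and linear speed of clamp_c below 0.03 m/s and distance between the grasp point and clamp_c above 0.15 m) or (horizontal distance between clamp_c and seat3 below 0.03 m and z of clamp_c in the frame of seat3 between -0.085 and -0.055 m and z of clamp_c in the frame of stand above 0.1065 m and angle between clamp_c's own z axis and vertical below 0.08 rad and linear speed of clamp_c below 0.03 m/s and distance between the grasp point and clamp_c above 0.15 m) or (horizontal distance between clamp_c and seat4 below 0.03 m and z of clamp_c in the frame of seat4 between -0.085 and -0.055 m and z of clamp_c in the frame of stand above 0.1065 m and angle between clamp_c's own z axis and vertical below 0.08 rad and linear speed of clamp_c below 0.03 m/s and distance between the grasp point and clamp_c above 0.15 m) or (horizontal distance between clamp_d and seat1 below 0.03 m and z of clamp_d in the frame of seat1 between -0.085 and -0.055 m and z of clamp_d in the frame of stand above 0.1065 m and angle between clamp_d's own z axis and vertical below 0.08 rad and linear speed of clamp_d below 0.03 m/s and distance between the grasp point and clamp_d above 0.15 m) or (horizontal distance between clamp_d and seat2 below 0.03 m and z of clamp_d in the frame of seat2 between -0.085 and -0.055 m and z of clamp_d in the frame of stand above 0.1065 m and angle between clamp_d's own z axis and vertical below 0.08 rad and linear speed of clamp_d below 0.03 m/s and distance between the grasp point and clamp_d above 0.15 m) or (horizontal distance between clamp_d and seat3 below 0.03 m and z of clamp_d in the frame of seat3 between -0.085 and -0.055 m and z of clamp_d in the frame of stand above 0.1065 m and angle between clamp_d's own z axis and vertical below 0.08 rad and linear speed of clamp_d below 0.03 m/s and distance between the grasp point and clamp_d above 0.15 m) or (horizontal distance between clamp_d and seat4 below 0.03 m and z of clamp_d in the frame of seat4 between -0.085 and -0.055 m and z of clamp_d in the frame of stand above 0.1065 m and angle between clamp_d's own z axis and vertical below 0.08 rad and linear speed of clamp_d below 0.03 m/s and distance between the grasp point and clamp_d above 0.15 m)).
It fails at once if a clamp is pulled or pushed on the stand with more than 30 N (contact force between any of clamp_a, clamp_b, clamp_c, clamp_d and stand above 30 N).
It fails at once if the fingers press on a hook or the stand with more than 5 N (contact force between the fingers and stand above 5 N).
It fails at once if a bystander is moved by more than 3 cm (distance of any of broken_housing, hexset, thumbwheel, roller, screwdriver, jar from where it was at the start of the episode above 0.03 m).
Of clamp_a, clamp_b, clamp_c, clamp_d only 3 to 4 are there at a start; the rules pass over those that are not, and their reading is None.
Of bottle_1, bottle_2 only 1 to 2 are there at a start; the rules pass over those that are not, and their reading is None.
At some moment in a run one of clamp_a, clamp_b, clamp_c, clamp_d may be knocked a few centimetres aside while the robot is not near it.
It also fails if it takes over 210 s, if anything falls off the work surface, if the arm or the gripper's body presses on something with over 40 N, if the wrist force passes 120 N, or if a joint passes its speed limit or range.

## Robot

A 6-joint arm with a two-finger parallel gripper is mounted at the origin on the work surface. World frame = base frame: x ahead of the robot, y to its left, z up, the work surface at z = 0. Lengths are in mm, angles in rad, forces in N, time in s.
With the tool pointing down it reaches from about 325 to 875 mm from the base axis. Payload 4.4 kg.
Tool frame: the origin (TCP) lies at the centre of the arm's flange, where the gripper is bolted on; the fingertips stand 173 mm ahead of it and the grasp point (between the pads) lies 155 mm ahead of it; z points along the fingers, y is the line along which they close (so a half turn about z gives the same grasp; the last joint's range is limited). The gripper opens to 85 mm and grips with 20 to 120 N. Pads are 22 mm wide; open, the fingers measure 114 mm over their backs; the gripper's body (76 mm by 85 mm) begins 54 mm behind the grasp point. The pads swing forward as they close: fully open they stand 13 mm farther back than shut.
Start: joints at [-1.452, 0.207, 1.542, -0, 1.393, -0.15], TCP at [153.247, -554.206, 404.682] pointing down, gripper open.
Joint ranges: [-2.73, 2.73], [-0.86, 2.22], [0.23, 2.46], [-1.11, 4.25], [0.08, 2.63], [-2.82, 2.82]. Speed limits (rad/s): [2.79, 2.79, 3.14, 3.14, 3.14, 3.14].

## Interface

Orientations are given as a unit quaternion [w, x, y, z].
In Python, from station import observe, snapshot, get_calibration, close_job gives the robot as it stands.
- The arm moves only by the tool play_rows, never from a script. Its argument "moves" is a list of rows, each an object with "offset": the shift along the tool's x, y, z in mm, a list of three; "yaw": the turn about the tool's z in degrees. A call has 1 to 5 rows; each row is the pose to reach, as a shift and turn from the pose commanded when the call began, along the tool's axes at that moment; what a row does not reach only later rows make up. A row lasts 1/12 s, in which the tool goes at most 41.7 mm and 7.16 degrees, less where a joint would pass 70% of its speed; a pose out of reach is approached as far as the arm can. A call with a gripper value outside its range is refused whole. "fingers" is the opening, from 0 (shut) to 1 (fully open), set as the call begins (left out, the last holds). The fingers move at their own pace and stop on an object; the grip force is fixed at half the most. Time passes only in rows, so rows that repeat a pose let the fingers close. It gives the time, the measured TCP pose, the force, the opening and the grip force at its end, in the units of the state.
- observe(): the state, without advancing time (a new reading comes with each control period).
- snapshot(name): name is "scene" or "side" or "wrist"; returns the picture (420x560x3 uint8, red, green, blue); there is no depth.
- get_calibration(name): a dict with "fx", "fy", "cx", "cy" (pixels), "dist_coeffs" ([k1, k2, p1, p2, k3] as OpenCV has them; the pictures are not rectified), "R" (3x3) and "t" (3): a world point X has camera coordinates R X + t. Camera axes: x right, y down, z forward; pixel columns grow to the right and rows downward; lengths in mm; the calibration is good to about 2 mm. A picture is of the moment at which its call begins: read the wrist's pose just before it. get_calibration takes no time and is no camera call; for the wrist camera it gives the pose at the moment of the call.
- close_job(): hands the job in; it is judged then, once.
The state is a dict: "clock": time; "joint_pos": joint angles; "qvel": joint speeds; "effort": joint torques, N m; "position": TCP position; "orientation": TCP orientation; "contact_force": force on the tool from outside, world axes, zero at the start; "moment": the same for the moment, N m; "width": opening from 0.0 (shut) to 1.0 (fully open); "grip_force": force on a finger pad.
Only numpy, scipy, OpenCV 4.12 (cv2) and the standard library are available. Lean on these libraries where they do the work, as an engineer would, in place of code of your own. Each camera call takes 0.05 s, during which the arm holds its last target. There are 200 camera calls.

## Working session

There is one attempt and no reset: what is moved stays moved. The work goes in short steps, Python scripts to look and compute and a tool call to move; the robot and the scene stay as the last step left them, time stands still between calls to the robot, and variables do not carry over. Pictures are saved under pics/ and viewed, at most 14 in all, crops included, and the job is handed in when it is done.

Besides the shell and the picture viewer there is one more tool, called after "Call:" as name(argument=value, ...), one argument or row to a line, values as JSON. play_rows: Moves the arm, as the interface text tells. Its arguments: {"type":"object","properties":{"moves":{"type":"array","items":{"type":"object","properties":{"offset":{"type":"array","items":{"type":"number"}},"yaw":{"type":"number"}}}},"fingers":{"type":"number"}},"required":["moves"]}

```bash
ls; mkdir -p pics; python3 - <<'E'
from station import *
import cv2,numpy as np
for n in("scene","side","wrist"):
    im=snapshot(n);cv2.imwrite(f"pics/{n}0.png",im[:,:,::-1]);c=get_calibration(n)
    R=np.array(c["R"]);t=np.array(c["t"]);print(n,c["fx"],c["dist_coeffs"],-R.T@t,R[2])
print(observe())
E
```

```text
pics
scene 402.8022978840388 [-0.11255548  0.          0.          0.          0.        ] [1346.30246899 -155.87677094  965.87227126] [-0.72211244  0.13857594 -0.67775389]
side 536.4686530306398 [-0.00777958  0.          0.          0.          0.        ] [-286.79388342  941.61246682 1056.37312148] [ 0.49687965 -0.61041638 -0.61684881]
wrist 375.14228424739497 [-0.0304377  0.         0.         0.         0.       ] [ 220.77215722 -534.22132485  371.47716861] [-0.26581239 -0.07168682 -0.9613557 ]
{'clock': 0.15, 'joint_pos': array([-1.45149561e+00,  2.07294864e-01,  1.54266383e+00,  1.90478237e-05,
        1.39350564e+00, -1.50512377e-01]), 'qvel': array([ 0.00015575, -0.00284508, -0.00365879,  0.00193872, -0.00118883,
       -0.00011289]), 'effort': array([ 1.02633992e-03, -3.83510578e+01, -2.92036253e+01, -1.69715286e-04,
        6.52496718e-03,  1.61205662e-05]), 'position': array([ 153.21738225, -553.91368565,  403.73407566]), 'orientation': array([-9.35577241e-04,  9.90913698e-01,  1.34495975e-01,  2.39758370e-05]), 'contact_force': array([ 0.09070826,  0.26408336, -0.5102847 ]), 'moment': array([-0.03296957,  0.04012882, -0.0028803 ]), 'grip_force': 0.0, 'width': 1.0036696149662172}
```

```bash
python3 - <<'E'
import cv2
for n in("scene","side"):
    im=cv2.imread(f"pics/{n}0.png");cv2.imwrite(f"pics/{n}0b.png",cv2.resize(im,(800,600),interpolation=cv2.INTER_CUBIC))
E
```

```text
(no output)
```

View pics/scene0b.png

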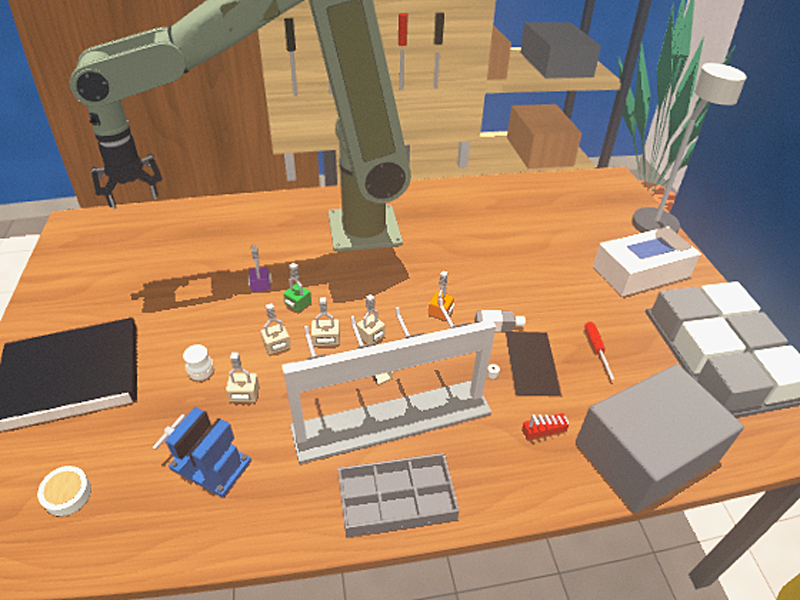

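View pics/side0b.png

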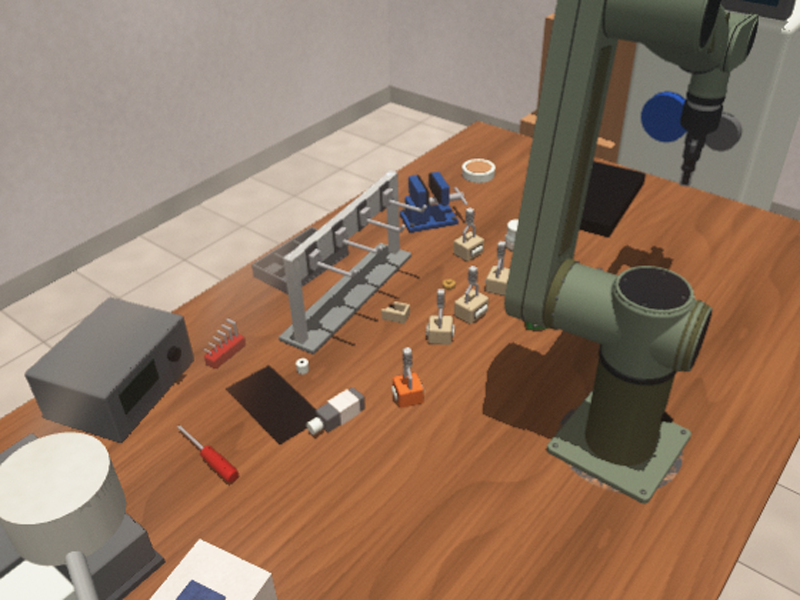

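The pictures show four beige clamps, with scene stud tops at about (269,309), (323,301), (370,298) and (236,356). There is one bottle near (500,320), the mat near (535,363), and coloured look-alikes. I'll triangulate rough positions first.

```bash
cat > h.py <<'E'
from station import *
import cv2,numpy as np
def ray(c,u,v):
    K=np.array([[c["fx"],0,c["cx"]],[0,c["fy"],c["cy"]],[0,0,1.]])
    x=cv2.undistortPoints(np.array([[[u,v]]],float),K,np.array(c["dist_coeffs"],float)).ravel()
    R=np.array(c["R"]);t=np.array(c["t"]);d=R.T@np.array([x[0],x[1],1]);return -R.T@t,d/np.linalg.norm(d)
def tri(*rs):
    A=sum(np.eye(3)-np.outer(d,d) for o,d in rs);b=sum((np.eye(3)-np.outer(d,d))@o for o,d in rs)
    X=np.linalg.solve(A,b);return X,max(np.linalg.norm(np.cross(X-o,d)) for o,d in rs)
def onz(r,z):
    o,d=r;return o+d*(z-o[2])/d[2]
def proj(c,X):
    K=np.array([[c["fx"],0,c["cx"]],[0,c["fy"],c["cy"]],[0,0,1.]])
    return cv2.projectPoints(np.array(X,float).reshape(-1,3),cv2.Rodrigues(np.array(c["R"]))[0],np.array(c["t"],float),K,np.array(c["dist_coeffs"],float))[0].reshape(-1,2)
def shot(name,f):
    import pickle
    c=get_calibration(name);im=snapshot(name);cv2.imwrite(f"pics/{f}.png",im[:,:,::-1]);pickle.dump(c,open(f"pics/{f}.pkl","wb"))
    return im,c
E
python3 - <<'E'
from h import *
np.set_printoptions(precision=1,suppress=True)
a,b=get_calibration("scene"),get_calibration("side");s=.7
P={"c1":((269,309),(502,245)),"c2":((323,301),(473,270)),"c3":((370,298),(441,293)),"c4":((236,356),(470,212)),"orange":((443,275),(407,352)),"hexL":((322,0),(0,0)),
"cap":((521,323),(315,426)),"barL":((494,326),(293,258)),"barR":((286,368),(394,174)),"hook1tip":((307,326),(421,211)),"hook2":((354,318),(0,0)),"hook4tip":((398,308),(347,276))}
for k,(p,q) in P.items():
    if q[0]: print(k,*tri(ray(a,p[0]*s,p[1]*s),ray(b,q[0]*s,q[1]*s)))
for k,p in {"mat":[(508,333),(549,332),(562,393),(515,395)],"base":[(300,459),(492,412)]}.items():
    for q in p: print(k,onz(ray(a,q[0]*s,q[1]*s),3))
for q in [(229,389),(272,367),(318,414),(279,442)]: print("mat side",onz(ray(b,q[0]*s,q[1]*s),3))
E
```

```text
c1 [ 419.9 -258.9  112.6] 2.0042378986055076
c2 [ 415.8 -141.6  116. ] 1.7561675102493672
c3 [422.5 -38.9 116.5] 1.3457756694265057
c4 [ 549.9 -325.1  115.6] 2.0100628683057145
orange [369.  138.1 115.5] 0.9275794355309124
cap [450.5 313.4  15.1] 4.540506428867116
barL [637.9 156.4 218.5] 9.027542805880477
barR [ 685.9 -219.1  217.6] 1.6643720388497862
hook1tip [ 569.1 -173.7  190.9] 4.564991542293412
hook4tip [553.2  36.2 170.2] 40.30548959989965
mat [469.3 281.3   3. ]
mat [481.5 379.8   3. ]
mat [660.1 342.1   3. ]
mat [648.3 239.6   3. ]
base [ 732.7 -217.5    3. ]
base [683.  178.3   3. ]
mat side [657.  333.9   3. ]
mat side [635.3 239.5   3. ]
mat side [473.2 276.7   3. ]
mat side [481.9 369.5   3. ]
```

Call:
play_rows(
  moves=[
    {"offset": [30, -27, -8]},
    {"offset": [65, -58, -16]},
    {"offset": [100, -89, -24]},
    {"offset": [135, -120, -32]},
    {"offset": [160, -140, -40]},
  ],
)

```text
$.moves[0]: bad value
```

Call:
play_rows(
  moves=[
    {"offset": [30, -27, -8], "yaw": 4},
    {"offset": [65, -58, -16], "yaw": 8},
    {"offset": [100, -89, -24], "yaw": 8},
    {"offset": [130, -120, -30], "yaw": 8},
    {"offset": [153, -141, -30], "yaw": 8},
  ],
)

```text
clock: 0.57
position: [262.2, -378.4, 435.2]
orientation: [0.001, 0.998, 0.065, 0.0]
contact_force: [1.2, -0.6, 0.5]
width: 0.998
grip_force: 0.0
```

```bash
python3 - <<'E'
from h import *
im,c=shot("wrist","w1");s=observe();print(s["position"],s["orientation"],s["clock"])
cv2.imwrite("pics/w1b.png",cv2.resize(im[:,:,::-1],(800,600),interpolation=cv2.INTER_CUBIC))
E
```

```text
[ 265.1825066  -372.94612297  434.93555273] [-0.00268395  0.99771923  0.06741193  0.00218118] 0.6167
```

View pics/w1b.png

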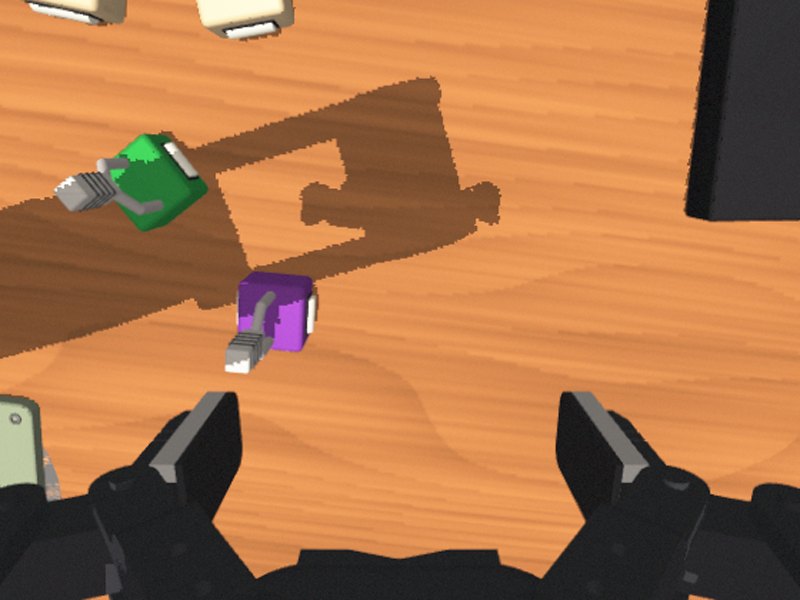

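The pictures show the green and purple look-alikes, with clamps at the top edge. I'll move on toward the clamps.

Call:
play_rows(
  moves=[
    {"offset": [15, -25, -8], "yaw": 0},
    {"offset": [35, -60, -18], "yaw": 0},
    {"offset": [57, -98, -30], "yaw": 0},
    {"offset": [80, -138, -40], "yaw": 0},
    {"offset": [99, -171, -45], "yaw": 0},
  ],
)

```text
clock: 1.03
position: [335.5, -201.6, 479.5]
orientation: [0.001, 0.998, 0.064, 0.001]
contact_force: [1.0, -0.1, 0.1]
width: 0.997
grip_force: 0.0
```

```bash
python3 - <<'E'
from h import *
im,c=shot("wrist","w2");s=observe();print(s["position"],s["orientation"],s["clock"],s["qvel"].round(3))
cv2.imwrite("pics/w2b.png",cv2.resize(im[:,:,::-1],(800,600),interpolation=cv2.INTER_CUBIC))
E
```

```text
[ 337.74006079 -195.7028305   480.57622617] [-0.00200199  0.99760841  0.06903089  0.00286059] 1.0833 [-0.112  0.037 -0.013 -0.067 -0.058 -0.209]
```

View pics/w2b.png

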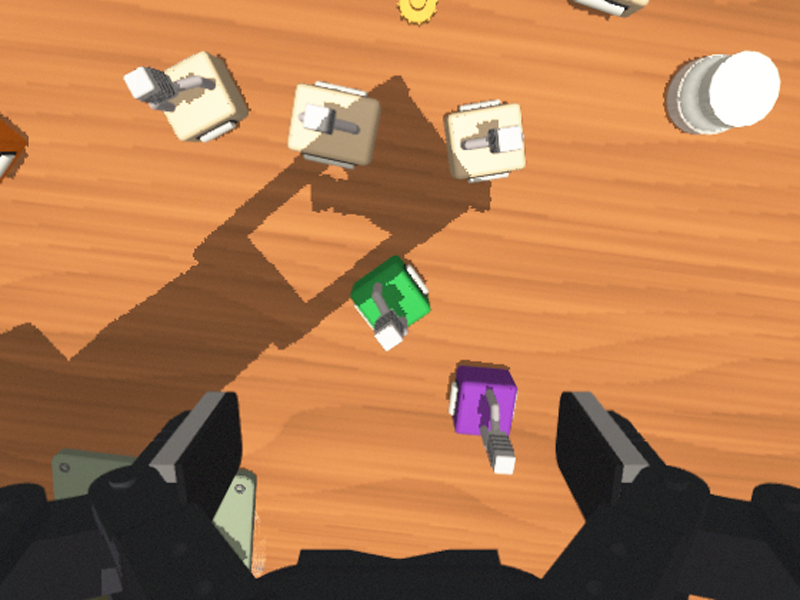

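Clamp studs show at (148,83), (321,119) and (509,139), and clamp 4 is cut off at the top right. Next I'll take two views that include the stand.

Call:
play_rows(
  moves=[
    {"offset": [20, -10, -10], "yaw": 0},
    {"offset": [52, -26, -24], "yaw": 0},
    {"offset": [87, -44, -40], "yaw": 0},
    {"offset": [118, -61, -54], "yaw": 0},
    {"offset": [133, -68, -60], "yaw": 0},
  ],
)

```text
clock: 1.5
position: [460.8, -116.4, 540.4]
orientation: [0.0, 0.998, 0.067, 0.002]
contact_force: [-0.1, 0.1, 1.1]
width: 1.0
grip_force: 0.0
```

Call:
play_rows(
  moves=[
    {"offset": [0, 0, 0], "yaw": 0},
  ],
)

```text
clock: 1.58
position: [460.7, -117.0, 539.9]
orientation: [0.0, 0.998, 0.067, 0.002]
contact_force: [-0.1, -1.1, -0.3]
width: 0.997
grip_force: 0.0
```

```bash
python3 - <<'E'
from h import *
im,c=shot("wrist","w3");s=observe();print(s["position"],s["orientation"],s["clock"],s["qvel"].round(3))
cv2.imwrite("pics/w3b.png",cv2.resize(im[:,:,::-1],(800,600),interpolation=cv2.INTER_CUBIC))
E
```

```text
[ 459.38018211 -117.85632664  538.75748178] [ 2.00716862e-04  9.97781954e-01  6.65667454e-02 -2.15577630e-05] 1.6333 [-0.043 -0.019  0.057 -0.014  0.006 -0.007]
```

Call:
play_rows(
  moves=[
    {"offset": [14, -8, 0], "yaw": 0},
    {"offset": [38, -20, 0], "yaw": 0},
    {"offset": [62, -32, 0], "yaw": 0},
    {"offset": [76, -40, 0], "yaw": 0},
    {"offset": [76, -40, 0], "yaw": 0},
  ],
)

```text
clock: 2.05
position: [529.3, -68.8, 536.9]
orientation: [-0.001, 0.998, 0.066, -0.001]
contact_force: [-0.0, 0.0, -0.4]
width: 0.999
grip_force: 0.0
```

```bash
python3 - <<'E'
from h import *
im,c=shot("wrist","w4");s=observe();print(s["position"],s["orientation"],s["clock"],s["qvel"].round(3))
cv2.imwrite("pics/w4b.png",cv2.resize(im[:,:,::-1],(800,600),interpolation=cv2.INTER_CUBIC))
E
```

```text
[528.41441386 -69.42549435 537.10122993] [-2.08260967e-04  9.97872238e-01  6.51782398e-02 -1.65818798e-03] 2.1 [-0.023 -0.026  0.017 -0.014  0.011 -0.003]
```

View pics/w3b.png

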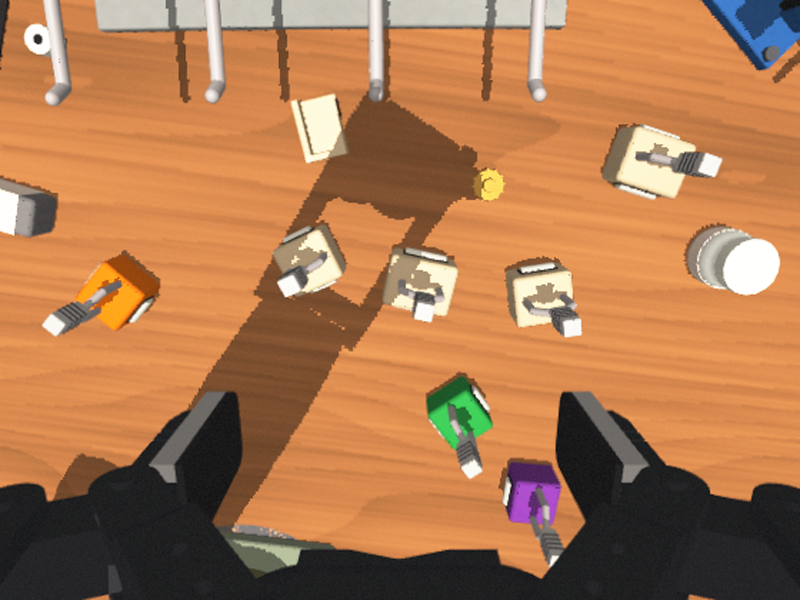

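View pics/w4b.png

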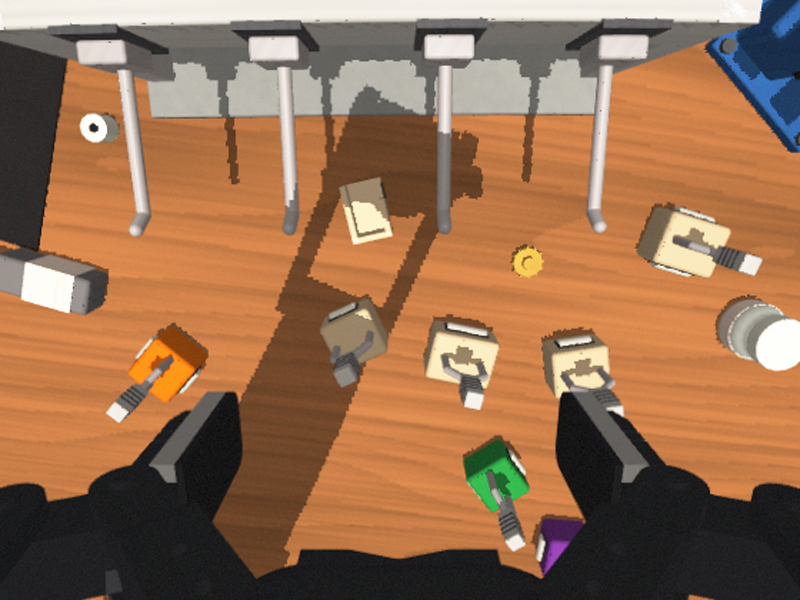

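The hooks are clear, with tips in w4 at about (137,228), (290,228), (444,228) and (597,226). The single bottle is at the left. I'll enlarge the clamps to read their yaw.

```bash
python3 - <<'E'
from h import *
im=cv2.imread("pics/w3.png");cv2.imwrite("pics/w3c.png",cv2.resize(im[80:240,185:515],None,fx=2.4,fy=2.4,interpolation=cv2.INTER_CUBIC))
import pickle
np.set_printoptions(precision=1,suppress=True)
C={k:pickle.load(open(f"pics/{k}.pkl","rb")) for k in("w2","w3","w4")};s=.7
P={"c1":dict(w2=(509,139),w3=(570,326)),"c2":dict(w2=(321,119),w3=(424,312),w4=(473,400)),"c3":dict(w2=(148,83),w3=(291,284),w4=(345,378)),"c4":dict(w3=(710,165),w4=(752,264)),
"t1":dict(w3=(539,94),w4=(597,226)),"t2":dict(w3=(376,94),w4=(444,228)),"t3":dict(w3=(213,95),w4=(290,228)),"t4":dict(w3=(55,97),w4=(137,228))}
for k,d in P.items(): print(k,*tri(*[ray(C[w],u*s,v*s) for w,(u,v) in d.items()]))
for k in("t1","t2","t3","t4"): print(k,[onz(ray(C[w],P[k][w][0]*s,P[k][w][1]*s),z) for w,z in(("w3",198),("w4",198))])
for n,(u,v) in {"bL":(127,70),"b3":(287,70),"b2":(446,65),"b1":(608,65)}.items(): print(n,onz(ray(C["w4"],u*s,v*s),184))
E
```

```text
c1 [ 421.  -256.   114.9] 0.3153600378554556
c2 [ 417.1 -142.9  114.9] 1.713615506831967
c3 [424.5 -40.2 115.7] 2.4176925732480226
c4 [ 553.6 -327.8  119.2] 0.6091955051315311
t1 [ 572.2 -179.3  192. ] 0.56933943431909
t2 [559.5 -90.2 196. ] 0.37625213552503084
t3 [547.6  -1.8 195.6] 0.044324385870879515
t4 [535.6  88.1 192.4] 0.14622793425569725
t1 [array([ 571.7, -178.4,  198. ]), array([ 572.4, -176.5,  198. ])]
t2 [array([559.5, -90.6, 198. ]), array([559.6, -89.6, 198. ])]
t3 [array([547.5,  -2.5, 198. ]), array([548. ,  -2.2, 198. ])]
t4 [array([535.6,  84.5, 198. ]), array([536.7,  85.6, 198. ])]
bL [622.5  98.3 184. ]
b3 [633.4   8.9 184. ]
b2 [647.4 -78.3 184. ]
b1 [ 659.8 -167.7  184. ]
```

View pics/w3c.png

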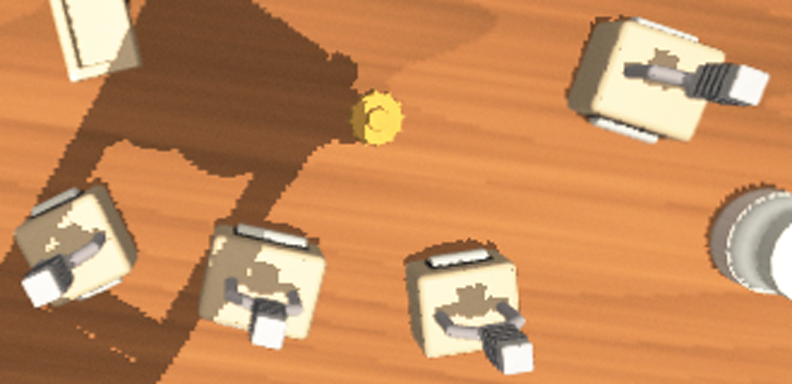

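```bash
python3 - <<'E'
from h import *
import pickle
np.set_printoptions(precision=1,suppress=True)
C=pickle.load(open("pics/w3.pkl","rb"))
f=lambda p:onz(ray(C,p[0]/2.4+185,p[1]/2.4+80),33)
# clamp x-direction heading (deg): normal to roller edge
for n,(a,b) in {"c4":((637,20),(697,38)),"c4b":((592,120),(660,138)),"c2":((236,228),(306,244)),"c1":((428,264),(488,254)),"c3":((32,214),(78,190)),"c3b":((80,296),(120,280))}.items():
    d=f(a)-f(b);print(n,np.degrees(np.arctan2(-d[0],d[1])))
# bottle
C4=pickle.load(open("pics/w4.pkl","rb"));s=.7
for k,z,(u,v) in (("base top edge L",36,(104,268)),("base top R",36,(88,312)),("lab",36,(20,252)),("lab2",36,(24,295))): print(k,onz(ray(C4,u*s,v*s),z))
E
```

```text
c4 -7.069179552649645
c4b -5.977424068595055
c2 -5.250982188834178
c1 17.511243478442264
c3 34.640529803510695
c3b 29.756965701941578
base top edge L [463.7 191.9  36. ]
base top R [419.8 207.7  36. ]
lab [468.6 268.3  36. ]
lab2 [428.4 267.1  36. ]
```

Call:
play_rows(
  fingers=0.5,
  moves=[
    {"offset": [-2, 25, 0], "yaw": 0},
    {"offset": [-4, 63, 0], "yaw": 0},
    {"offset": [-6, 103, 10], "yaw": 0},
    {"offset": [-8, 143, 30], "yaw": 0},
    {"offset": [-9, 180, 60], "yaw": 0},
  ],
)

```text
clock: 2.52
position: [540.6, -245.2, 486.1]
orientation: [0.002, 0.998, 0.064, 0.002]
contact_force: [-0.1, -0.3, -0.2]
width: 0.499
grip_force: 0.0
```

Call:
play_rows(
  moves=[
    {"offset": [0, 30, 28], "yaw": 4},
    {"offset": [0, 55, 60], "yaw": 9},
    {"offset": [0, 72, 92], "yaw": 14},
    {"offset": [0, 80, 115], "yaw": 14},
    {"offset": [0, 80, 130], "yaw": 14},
  ],
)

```text
clock: 2.93
position: [549.3, -323.8, 349.7]
orientation: [-0.001, 0.998, -0.059, -0.003]
contact_force: [-0.6, -0.2, -0.5]
width: 0.499
grip_force: 0.0
```

```bash
python3 - <<'E'
from h import *
im,c=shot("wrist","w5");s=observe();print(s["position"],s["orientation"],s["clock"],s["width"])
c=get_calibration("wrist");p=proj(c,[[553.6,-327.8,122],[553.6,-327.8,40]]);print(p)
for q in p: cv2.circle(im,tuple(int(x) for x in q),3,(255,0,0),1)
cv2.imwrite("pics/w5b.png",im[:,:,::-1])
E
```

```text
[ 548.85241204 -322.33817849  347.09824948] [-0.00292832  0.99823963 -0.05901211 -0.00516059] 2.9833 0.49970931380375294
[[291.85435905 225.82852048]
 [288.80280774 191.04870396]]
```

View pics/w5b.png

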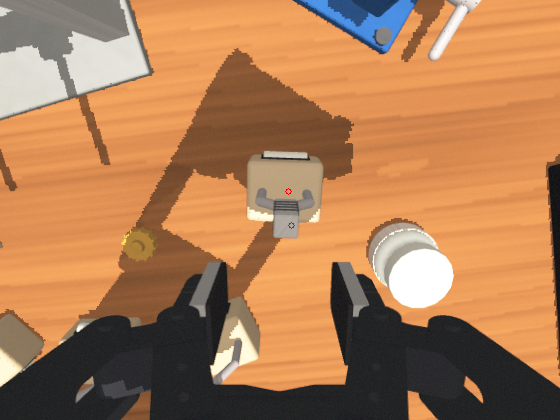

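The stud top is at (287,229), 2–3 mm from the prediction, and the yaw is aligned. I'll descend and grip.

Call:
play_rows(
  moves=[
    {"offset": [3, 2, 20], "yaw": 0},
    {"offset": [3, 2, 45], "yaw": 0},
    {"offset": [3, 2, 68], "yaw": 0},
    {"offset": [3, 2, 82], "yaw": 0},
    {"offset": [3, 2, 83], "yaw": 0},
  ],
)

```text
clock: 3.4
position: [553.1, -322.8, 267.8]
orientation: [-0.002, 0.998, -0.058, -0.003]
contact_force: [-0.6, 0.3, -0.8]
width: 0.504
grip_force: 0.0
```

Call:
play_rows(
  fingers=0,
  moves=[
    {"offset": [0, 0, 0], "yaw": 0},
    {"offset": [0, 0, 0], "yaw": 0},
    {"offset": [0, 0, 0], "yaw": 0},
    {"offset": [0, 0, 0], "yaw": 0},
    {"offset": [0, 0, 0], "yaw": 0},
  ],
)

```text
clock: 3.82
position: [555.9, -323.5, 273.1]
orientation: [0.001, 0.998, -0.057, 0.001]
contact_force: [-1.2, 0.2, 2.9]
width: 0.144
grip_force: 61.2
```

Call:
play_rows(
  moves=[
    {"offset": [0, 0, 0], "yaw": 0},
    {"offset": [0, 0, -5], "yaw": 0},
    {"offset": [0, 0, -20], "yaw": 0},
    {"offset": [0, 0, -35], "yaw": 0},
    {"offset": [0, 0, -35], "yaw": 0},
  ],
)

```text
clock: 4.23
position: [556.4, -323.6, 309.5]
orientation: [0.001, 0.998, -0.057, 0.002]
contact_force: [1.4, -1.3, -0.0]
width: 0.145
grip_force: 60.6
```

```bash
python3 - <<'E'
from h import *
for i in range(4):
    im,c=shot("wrist","w6");s=observe();print(s["position"],s["orientation"],s["clock"],s["width"],s["contact_force"],s["joint_pos"])
    c=get_calibration("wrist");R=np.array(c["R"]);print(-R.T@np.array(c["t"]))
a,c=shot("side","s6")
p=proj(c,[[555,-324,100]])[0];print(p);x,y=map(int,p)
cv2.imwrite("pics/s6b.png",np.hstack([cv2.resize(a[y-70:y+70,x-70:x+70,::-1],(390,390)),im[:,:400,::-1][:390]]))
E
```

```text
[ 556.08007342 -323.38450929  308.08950086] [ 0.00102849  0.99837415 -0.05696701  0.00166311] 4.2833 0.14996919247021573 [-0.29119737  0.15362854 -1.37634526] [-6.61187804e-01  4.34066925e-01  1.45299018e+00  2.07332467e-04
  1.25062964e+00  1.02353961e+00]
[ 625.82500809 -330.4543942   276.03833782]
[ 555.57438639 -323.0596905   306.64890193] [ 2.42779673e-04  9.98373580e-01 -5.70076325e-02  5.14651724e-04] 4.3333 0.14686043958236938 [ 0.44172647 -0.23592912 -2.40445361] [-6.61270234e-01  4.35195122e-01  1.45460995e+00  1.95104945e-04
  1.25066467e+00  1.02354193e+00]
[ 625.25910198 -330.0674041   274.40579382]
[ 555.23105695 -322.78232665  305.57277818] [-3.57246506e-04  9.98375465e-01 -5.69748855e-02 -4.07908089e-04] 4.3833 0.14957578657094556 [-0.16342913  0.1955909  -1.82590558] [-6.61243978e-01  4.36103281e-01  1.45572986e+00  1.31143139e-04
  1.25083681e+00  1.02352256e+00]
[ 624.83856633 -329.78232537  273.20840783]
[ 555.02270329 -322.69013419  304.95151407] [-7.03334727e-04  9.98373286e-01 -5.70036238e-02 -9.34606781e-04] 4.4333 0.14812772177968367 [ 0.22359955 -0.38738824 -1.54927503] [-6.61324230e-01  4.36676274e-01  1.45630799e+00  1.00614036e-04
  1.25094582e+00  1.02350951e+00]
[ 624.61002811 -329.64131828  272.50864313]
[326.90220695 152.44862858]
```

View pics/s6b.png

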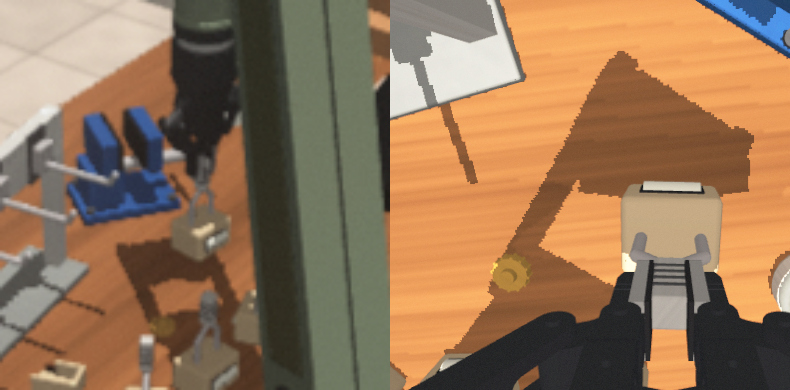

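Clamp 4 is held and lifted, with the housing visible below the gripper. I'll carry it to just before hook 1.

Call:
play_rows(
  moves=[
    {"offset": [-8, -8, -25], "yaw": 0},
    {"offset": [-20, -25, -55], "yaw": -3},
    {"offset": [-35, -52, -80], "yaw": -7},
    {"offset": [-52, -86, -96], "yaw": -11},
    {"offset": [-64, -112, -104], "yaw": -14},
  ],
)

```text
clock: 4.9
position: [504.0, -203.1, 412.1]
orientation: [0.0, 0.998, 0.066, 0.001]
contact_force: [0.2, 0.7, -0.7]
width: 0.148
grip_force: 60.6
```

Call:
play_rows(
  moves=[
    {"offset": [-2, -15, 0], "yaw": 0},
    {"offset": [-2, -18, 0], "yaw": 0},
    {"offset": [-2, -18, 0], "yaw": 0},
    {"offset": [-2, -18, 0], "yaw": 0},
    {"offset": [-2, -18, 0], "yaw": 0},
  ],
)

```text
clock: 5.32
position: [500.5, -188.1, 409.0]
orientation: [-0.0, 0.998, 0.064, -0.001]
contact_force: [-0.1, 0.1, -0.7]
width: 0.147
grip_force: 60.6
```

```bash
cat >> h.py <<'E'
SE=np.array([[605,-173],[592,-86],[580,2],[569,90]],float)
def rep(target=None,zt=None,hd=None,n=1):
    for i in range(n):
        s=observe()
        if n>1: snapshot("side")
    s=observe();q=s["orientation"];h=2*np.arctan2(q[2],q[1]);p=s["position"]
    print("pos",p.round(1),"hd",round(np.degrees(h),2),"t",round(s["clock"],2),"w",round(s["width"],3),"F",s["contact_force"].round(1))
    if target is not None:
        d=np.array(target)-p[:2];print("tool move",(d@[np.cos(h),np.sin(h)]).round(1),(d@[np.sin(h),-np.cos(h)]).round(1),"dz",None if zt is None else round(p[2]-zt,1),"yaw",None if hd is None else round(np.degrees(h)-hd,1))
    return s
E
python3 - <<'E'
from h import *
rep((506,-186),406,7.7)
im,c=shot("wrist","w7");a,d=shot("side","s7")
np.set_printoptions(precision=1,suppress=True);p=proj(d,[[600,-173,150]])[0];x,y=map(int,p)
rep((506,-186),406,7.7)
cv2.imwrite("pics/s7b.png",np.hstack([cv2.resize(a[y-50:y+50,x-40:x+60,::-1],(420,420),interpolation=cv2.INTER_CUBIC),im[:,90:470,::-1]]))
E
```

```text
pos [ 500.5 -188.1  409. ] hd 7.38 t 5.32 w 0.147 F [-0.1  0.1 -0.7]
tool move 5.7 -1.3 dz 3.0 yaw -0.3
pos [ 500.5 -188.1  409.3] hd 7.37 t 5.42 w 0.148 F [-0.3  0.1 -1.7]
tool move 5.7 -1.4 dz 3.3 yaw -0.3
```

View pics/s7b.png

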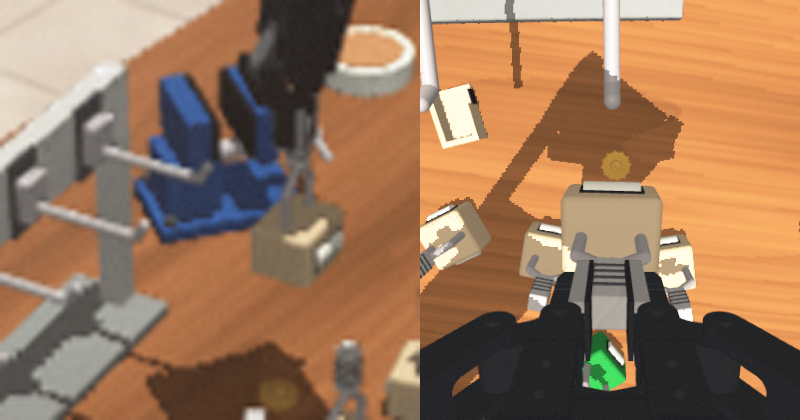

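Hook 1's tip column (612) matches the clamp centre (611). I'll move in over the tip.

Call:
play_rows(
  moves=[
    {"offset": [5, -0.5, 4], "yaw": 0},
    {"offset": [15, -0.5, 4], "yaw": 0},
    {"offset": [28, -0.5, 4], "yaw": 0},
    {"offset": [40, -0.5, 4], "yaw": 0},
    {"offset": [48, -0.5, 4], "yaw": 0},
  ],
)

```text
clock: 5.83
position: [549.4, -180.3, 405.9]
orientation: [-0.0, 0.998, 0.065, 0.0]
contact_force: [0.0, -0.7, -1.7]
width: 0.148
grip_force: 60.6
```

Call:
play_rows(
  moves=[
    {"offset": [8, 0, 0], "yaw": 0},
    {"offset": [18, 0, 0], "yaw": 0},
    {"offset": [28, 0, 0], "yaw": 0},
    {"offset": [38, 0, 0], "yaw": 0},
    {"offset": [46, 0, 0], "yaw": 0},
  ],
)

```text
clock: 6.25
position: [594.6, -174.1, 406.3]
orientation: [0.0, 0.998, 0.065, 0.0]
contact_force: [0.2, -0.6, -1.5]
width: 0.148
grip_force: 60.6
```

Call:
play_rows(
  moves=[
    {"offset": [6, 0, 0], "yaw": 0},
    {"offset": [11, 0, 0], "yaw": 0},
    {"offset": [12, 0, 0], "yaw": 0},
    {"offset": [12, 0, 0], "yaw": 0},
    {"offset": [12, 0, 0], "yaw": 0},
  ],
)

```text
clock: 6.67
position: [605.1, -172.7, 406.2]
orientation: [-0.0, 0.998, 0.065, -0.0]
contact_force: [0.4, -0.4, -1.3]
width: 0.15
grip_force: 60.6
```

```bash
python3 - <<'E'
from h import *
im,c=shot("wrist","w8");a,d=shot("side","s8")
p=proj(d,[[600,-173,150]])[0];x,y=map(int,p)
rep((607,-173),406,7.7)
cv2.imwrite("pics/s8b.png",np.hstack([cv2.resize(a[y-50:y+50,x-50:x+50,::-1],(420,420),interpolation=cv2.INTER_CUBIC),im[:,90:470,::-1]]))
E
```

```text
pos [ 605.  -172.7  406.3] hd 7.44 t 6.77 w 0.151 F [ 0.2 -0.6 -0.4]
tool move 1.9 0.5 dz 0.3 yaw -0.3
```

View pics/s8b.png

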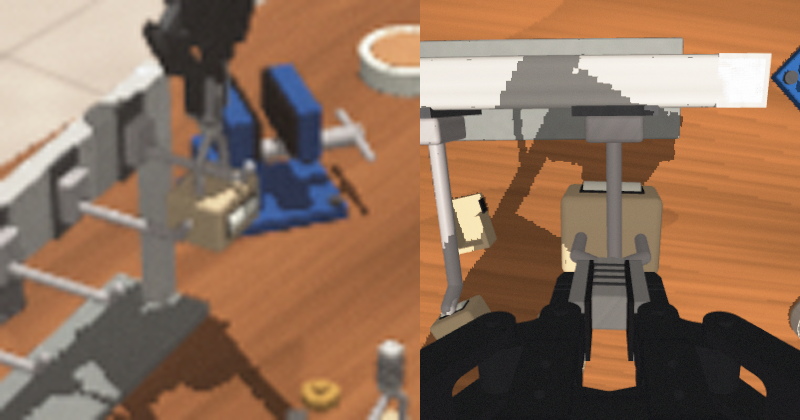

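The bar runs through the bail window. I'll lower it and tug.

Call:
play_rows(
  moves=[
    {"offset": [0, 0.5, 4], "yaw": 0},
    {"offset": [0, 0.5, 10], "yaw": 0},
    {"offset": [0, 0.5, 15], "yaw": 0},
    {"offset": [0, 0.5, 18], "yaw": 0},
    {"offset": [0, 0.5, 20], "yaw": 0},
  ],
)

```text
clock: 7.18
position: [605.1, -173.1, 385.0]
orientation: [-0.0, 0.998, 0.065, -0.001]
contact_force: [0.1, -0.4, -2.1]
width: 0.148
grip_force: 60.6
```

Call:
play_rows(
  moves=[
    {"offset": [0, 0, 1], "yaw": 0},
    {"offset": [0, 0, 2], "yaw": 0},
    {"offset": [0, 0, 3], "yaw": 0},
    {"offset": [0, 0, 4], "yaw": 0},
    {"offset": [0, 0, 5], "yaw": 0},
  ],
)

```text
clock: 7.6
position: [605.7, -173.6, 382.5]
orientation: [0.001, 0.998, 0.065, 0.001]
contact_force: [-1.3, -1.6, 4.0]
width: 0.147
grip_force: 61.3
```

Call:
play_rows(
  moves=[
    {"offset": [0, 0, 1], "yaw": 0},
    {"offset": [0, 0, 2], "yaw": 0},
    {"offset": [0, 0, 3], "yaw": 0},
    {"offset": [0, 0, 4], "yaw": 0},
    {"offset": [0, 0, 4], "yaw": 0},
  ],
)

```text
clock: 8.02
position: [605.7, -173.7, 377.8]
orientation: [0.001, 0.998, 0.065, 0.001]
contact_force: [0.3, -4.3, 3.7]
width: 0.148
grip_force: 61.4
```

Call:
play_rows(
  moves=[
    {"offset": [0, 0, 1], "yaw": 0},
    {"offset": [0, 0, 2], "yaw": 0},
    {"offset": [0, 0, 3], "yaw": 0},
    {"offset": [0, 0, 4], "yaw": 0},
    {"offset": [0, 0, 5], "yaw": 0},
  ],
)

```text
clock: 8.43
position: [605.7, -173.6, 372.5]
orientation: [0.001, 0.998, 0.065, 0.001]
contact_force: [2.1, -4.9, 3.7]
width: 0.149
grip_force: 61.5
```

```bash
python3 - <<'E'
from h import *
rep()
im,c=shot("wrist","w9");a,d=shot("side","s9");e,f=shot("scene","q9");rep()
p=proj(d,[[600,-173,150]])[0];x,y=map(int,p);p=proj(f,[[620,-173,150]])[0];u,v=map(int,p)
cv2.imwrite("pics/s9b.png",np.hstack([cv2.resize(a[y-50:y+50,x-50:x+50,::-1],(400,400),interpolation=cv2.INTER_CUBIC),cv2.resize(e[v-50:v+50,u-50:u+50,::-1],(400,400),interpolation=cv2.INTER_CUBIC)]))
E
```

```text
pos [ 605.7 -173.6  372.5] hd 7.45 t 8.43 w 0.149 F [ 2.1 -4.9  3.7]
pos [ 605.7 -173.6  372.3] hd 7.45 t 8.58 w 0.147 F [ 3.  -4.6  3.9]
```

The hook slid about 11 mm at a steady 5–6 N, so I'll release and withdraw upward.

Call:
play_rows(
  fingers=0.45,
  moves=[
    {"offset": [0, 0, -0.5], "yaw": 0},
    {"offset": [0, 0, -0.5], "yaw": 0},
    {"offset": [0, 0, -0.5], "yaw": 0},
    {"offset": [0, 0, -0.5], "yaw": 0},
    {"offset": [0, 0, -1], "yaw": 0},
  ],
)

```text
clock: 9.0
position: [605.0, -172.6, 372.1]
orientation: [-0.001, 0.998, 0.065, -0.001]
contact_force: [0.5, 0.4, 0.7]
width: 0.448
grip_force: 0.0
```

Call:
play_rows(
  moves=[
    {"offset": [0, 0, -5], "yaw": 0},
    {"offset": [0, 0, -18], "yaw": 0},
    {"offset": [0, 0, -33], "yaw": 0},
    {"offset": [0, 0, -48], "yaw": 0},
    {"offset": [0, 0, -60], "yaw": 0},
  ],
)

```text
clock: 9.42
position: [605.6, -173.2, 436.1]
orientation: [0.001, 0.998, 0.065, 0.001]
contact_force: [-0.4, 0.0, -0.1]
width: 0.452
grip_force: 0.0
```

```bash
python3 - <<'E'
from h import *
rep((421,-256),None,17.5)
im,c=shot("wrist","w10");a,d=shot("side","s10");rep()
p=proj(d,[[600,-173,150]])[0];x,y=map(int,p)
cv2.imwrite("pics/s10b.png",np.hstack([cv2.resize(a[y-50:y+50,x-50:x+50,::-1],(420,420),interpolation=cv2.INTER_CUBIC),im[:,90:470,::-1]]))
E
```

```text
pos [ 605.6 -173.2  436.1] hd 7.46 t 9.42 w 0.452 F [-0.4  0.  -0.1]
tool move -193.8 58.1 dz None yaw -10.0
pos [ 606.1 -173.4  437.7] hd 7.46 t 9.52 w 0.448 F [-0.  -0.6  1.1]
```

View pics/s10b.png

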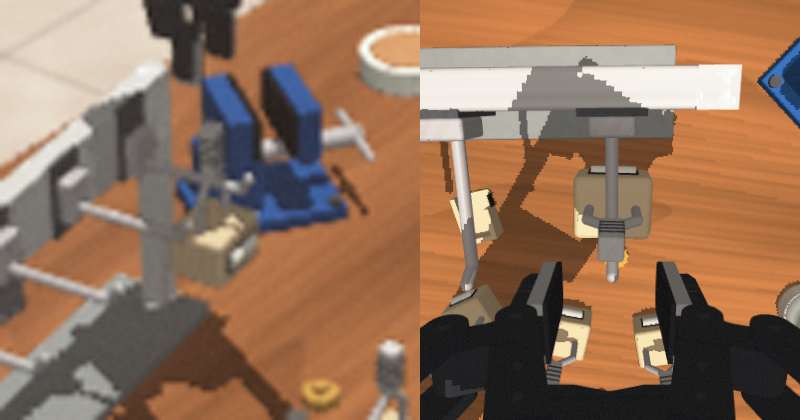

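Clamp 4 hangs on hook 1, which is visibly lowered. I'll write an automatic detector for the remaining clamps, test it on w3, and run it on a fresh view.

```bash
cat >> h.py <<'E'
def beige(im,c,amin=250):
    h=cv2.cvtColor(im,cv2.COLOR_RGB2HSV);m=((h[...,1]>45)&(h[...,1]<130)&(h[...,2]>70)&(h[...,0]>8)&(h[...,0]<32)).astype(np.uint8)
    m=cv2.morphologyEx(m,cv2.MORPH_OPEN,np.ones((3,3)));m=cv2.morphologyEx(m,cv2.MORPH_CLOSE,np.ones((7,7)))
    for cn in cv2.findContours(m,cv2.RETR_EXTERNAL,cv2.CHAIN_APPROX_NONE)[0]:
        if cv2.contourArea(cn)<amin: continue
        P=np.array([onz(ray(c,*p),30)[:2] for p in cn[:,0].astype(float)],np.float32)
        (x,y),(w,hh),a=cv2.minAreaRect(P)
        print("beige px",cn[:,0].mean(0).round(),"xy",round(x),round(y),"wh",round(w),round(hh),"ang",round(a,1),round(a-90,1))
E
python3 - <<'E'
from h import *
import pickle
for k in("w2","w3","w10"):
    print(k);beige(cv2.imread(f"pics/{k}.png")[:,:,::-1].copy(),pickle.load(open(f"pics/{k}.pkl","rb")))
E
```

```text
w2
beige px [337. 101.] xy 421 -255 wh 49 58 ang 16.6 -73.4
beige px [235.  85.] xy 418 -143 wh 62 49 ang 86.0 -4.0
beige px [473.  70.] xy 469 -391 wh 47 16 ang 16.6 -73.4
beige px [151.  71.] xy 421 -56 wh 45 66 ang 78.0 -12.0
w3
beige px [374. 202.] xy 424 -253 wh 54 59 ang 15.6 -74.4
beige px [290. 193.] xy 420 -140 wh 61 55 ang 85.7 -4.3
beige px [219. 177.] xy 427 -39 wh 49 57 ang 32.7 -57.3
beige px [455. 113.] xy 554 -323 wh 71 51 ang 81.4 -8.6
w10
beige px [318. 339.] xy 425 -244 wh 71 34 ang 16.8 -73.2
beige px [243. 330.] xy 423 -155 wh 37 70 ang 84.4 -5.6
beige px [143. 308.] xy 437 -41 wh 42 67 ang 39.8 -50.2
beige px [462. 296.] xy 500 -392 wh 23 48 ang 54.9 -35.1
beige px [154. 215.] xy 551 -51 wh 59 30 ang 10.9 -79.1
beige px [305. 206.] xy 582 -203 wh 72 35 ang 7.8 -82.2
beige px [258. 205.] xy 577 -157 wh 72 32 ang 6.0 -84.0
```

Call:
play_rows(
  moves=[
    {"offset": [-20, 6, 0], "yaw": 0},
    {"offset": [-55, 16, 0], "yaw": 0},
    {"offset": [-95, 28, 10], "yaw": -3},
    {"offset": [-135, 40, 30], "yaw": -7},
    {"offset": [-170, 51, 50], "yaw": -10},
  ],
)

```text
clock: 9.93
position: [446.8, -243.9, 386.3]
orientation: [0.001, 0.988, 0.154, 0.001]
contact_force: [-0.9, -0.2, -0.3]
width: 0.45
grip_force: 0.0
```

Call:
play_rows(
  fingers=0.5,
  moves=[
    {"offset": [-17, 10, 20], "yaw": 0},
    {"offset": [-22, 11, 33], "yaw": 0},
    {"offset": [-22, 11, 33], "yaw": 0},
    {"offset": [-22, 11, 33], "yaw": 0},
  ],
)

```text
clock: 10.27
position: [430.1, -260.6, 352.3]
orientation: [-0.001, 0.989, 0.151, -0.001]
contact_force: [0.6, 0.3, 0.2]
width: 0.499
grip_force: 0.0
```

```bash
python3 - <<'E'
from h import *
im,c=shot("wrist","w11");rep((421,-256),264,17);beige(im,c)
E
```

```text
pos [ 430.9 -260.7  353.5] hd 17.45 t 10.32 w 0.498 F [ 0.2 -0.4  0.2]
tool move -8.1 -7.4 dz 89.5 yaw 0.5
beige px [277. 202.] xy 423 -255 wh 54 55 ang 16.3 -73.7
beige px [458. 183.] xy 482 -391 wh 20 50 ang 85.0 -5.0
beige px [138. 167.] xy 419 -145 wh 68 55 ang 87.1 -2.9
beige px [ 26. 119.] xy 433 -51 wh 51 55 ang 31.0 -59.0
```

Call:
play_rows(
  moves=[
    {"offset": [-8, -7, 10], "yaw": 0},
    {"offset": [-8, -7, 35], "yaw": 0},
    {"offset": [-8, -7, 62], "yaw": 0},
    {"offset": [-8, -7, 83], "yaw": 0},
    {"offset": [-8, -7, 89], "yaw": 0},
  ],
)

```text
clock: 10.73
position: [420.9, -255.2, 262.0]
orientation: [-0.002, 0.988, 0.153, -0.001]
contact_force: [-0.7, 1.6, 0.0]
width: 0.498
grip_force: 0.0
```

Call:
play_rows(
  moves=[
    {"offset": [0, 0, 0], "yaw": 0},
    {"offset": [0, 0, 0], "yaw": 0},
    {"offset": [0, 0, 0], "yaw": 0},
    {"offset": [0, 0, 0], "yaw": 0},
  ],
)

```text
clock: 11.07
position: [421.8, -257.0, 266.0]
orientation: [0.002, 0.988, 0.152, 0.001]
contact_force: [0.4, 0.4, 0.4]
width: 0.497
grip_force: 0.0
```

Call:
play_rows(
  fingers=0,
  moves=[
    {"offset": [0, 0, 0], "yaw": 0},
    {"offset": [0, 0, 0], "yaw": 0},
    {"offset": [0, 0, 0], "yaw": 0},
    {"offset": [0, 0, 0], "yaw": 0},
    {"offset": [0, 0, 0], "yaw": 0},
  ],
)

```text
clock: 11.48
position: [421.2, -256.8, 265.0]
orientation: [0.001, 0.988, 0.152, 0.001]
contact_force: [-0.6, 1.1, 5.8]
width: 0.153
grip_force: 59.2
```

Call:
play_rows(
  moves=[
    {"offset": [0, 0, 0], "yaw": 0},
    {"offset": [0, 0, -5], "yaw": 0},
    {"offset": [0, 0, -25], "yaw": 0},
    {"offset": [0, 0, -50], "yaw": 0},
    {"offset": [0, 0, -80], "yaw": 0},
  ],
)

```text
clock: 11.9
position: [419.8, -255.6, 342.6]
orientation: [-0.002, 0.988, 0.152, -0.002]
contact_force: [1.6, -0.3, -0.8]
width: 0.151
grip_force: 58.6
```

```bash
python3 - <<'E'
from h import *
rep((492,-99.5),406,7.6)
E
```

```text
pos [ 419.8 -255.6  342.6] hd 17.45 t 11.9 w 0.151 F [ 1.6 -0.3 -0.8]
tool move 115.7 -127.2 dz -63.4 yaw 9.9
```

Call:
play_rows(
  moves=[
    {"offset": [8, -8, -25], "yaw": 0},
    {"offset": [30, -30, -45], "yaw": 2},
    {"offset": [58, -62, -56], "yaw": 5},
    {"offset": [88, -95, -57], "yaw": 8},
    {"offset": [110, -120, -57], "yaw": 10},
  ],
)

```text
clock: 12.32
position: [490.2, -107.5, 402.3]
orientation: [0.0, 0.998, 0.063, 0.001]
contact_force: [0.6, -0.7, -1.9]
width: 0.155
grip_force: 58.7
```

Call:
play_rows(
  moves=[
    {"offset": [6, -6, 0], "yaw": 0},
    {"offset": [6, -6, 0], "yaw": 0},
    {"offset": [6, -6, 0], "yaw": 0},
    {"offset": [6, -6, 0], "yaw": 0},
    {"offset": [6, -6, 0], "yaw": 0},
  ],
)

```text
clock: 12.73
position: [494.4, -103.5, 400.6]
orientation: [-0.0, 0.998, 0.064, -0.001]
contact_force: [0.0, 0.1, -0.9]
width: 0.155
grip_force: 58.9
```

```bash
cat >> h.py <<'E'
def hookcol(im,c,k):
    # column of hook k near its outer end: bright-grey run around predicted place
    th=np.radians(7.7);u=np.array([np.cos(th),np.sin(th)])
    for l in (-25,0,20):
        X=[*(SE[k-1]+l*u),184 if l>-30 else 195];p=proj(c,[X])[0];r=int(round(p[1]));
        if not 0<=r<420: print("off",p);continue
        row=im[r].astype(int);sat=row.max(1)-row.min(1);a=int(p[0])
        cs=[x for x in range(max(a-22,0),min(a+23,560)) if sat[x]<40 and row[x].max()>70]
        print("pred",p.round(1),"grey cols",(cs[0],cs[-1],round(np.mean(cs),1)) if cs else None)
E
python3 - <<'E'
from h import *
im,c=shot("wrist","w12");rep((592,-86),399,7.6);hookcol(im,c,2);beige(im,c)
import pickle
print("ref w7");hookcol(cv2.imread("pics/w7.png")[:,:,::-1],pickle.load(open("pics/w7.pkl","rb")),1)
E
```

```text
pos [ 494.4 -103.5  400.7] hd 7.34 t 12.78 w 0.149 F [-0.  -0.4 -0.6]
tool move 99.0 -4.9 dz 1.7 yaw -0.3
pred [270.9  97.1] grey cols (262, 278, np.float64(270.0))
pred [270.3  39.9] grey cols (261, 278, np.float64(269.5))
off [269.79315763  -8.83680308]
beige px [268. 234.] xy 449 -87 wh 90 168 ang 9.0 -81.0
beige px [213. 123.] xy 542 -41 wh 50 38 ang 13.8 -76.2
beige px [406.  53.] xy 619 -194 wh 70 68 ang 6.9 -83.1
ref w7
pred [278.3  83.4] grey cols (274, 289, np.float64(281.5))
pred [277.9  27.8] grey cols (274, 288, np.float64(281.0))
off [277.68210189 -19.3892572 ]
```

Call:
play_rows(
  moves=[
    {"offset": [4, -4, 1], "yaw": 0},
    {"offset": [13, -5, 1], "yaw": 0},
    {"offset": [25, -5, 1], "yaw": 0},
    {"offset": [37, -5, 1], "yaw": 0},
    {"offset": [48, -5, 1], "yaw": 0},
  ],
)

```text
clock: 13.2
position: [543.0, -91.1, 400.1]
orientation: [-0.0, 0.998, 0.065, 0.0]
contact_force: [0.3, -0.5, -1.5]
width: 0.155
grip_force: 58.9
```

Call:
play_rows(
  moves=[
    {"offset": [10, 0, 0], "yaw": 0},
    {"offset": [21, 0, 0], "yaw": 0},
    {"offset": [32, 0, 0], "yaw": 0},
    {"offset": [42, 0, 0], "yaw": 0},
    {"offset": [48, 0, 0], "yaw": 0},
  ],
)

```text
clock: 13.62
position: [590.7, -84.7, 399.9]
orientation: [-0.0, 0.998, 0.065, 0.0]
contact_force: [-0.1, -0.3, -1.5]
width: 0.149
grip_force: 58.9
```

Call:
play_rows(
  moves=[
    {"offset": [3, 0, 0], "yaw": 0},
    {"offset": [3, 0, 0], "yaw": 0},
    {"offset": [3, 0, 0], "yaw": 0},
    {"offset": [3, 0, 0], "yaw": 0},
  ],
)

```text
clock: 13.95
position: [592.1, -84.5, 400.0]
orientation: [-0.0, 0.998, 0.065, -0.0]
contact_force: [-0.7, -0.6, -0.9]
width: 0.158
grip_force: 58.9
```

```bash
python3 - <<'E'
from h import *
im,c=shot("wrist","w13");rep((592,-86),399,7.6);hookcol(im,c,2)
import pickle
print("ref w8");hookcol(cv2.imread("pics/w8.png")[:,:,::-1],pickle.load(open("pics/w8.pkl","rb")),1)
E
```

```text
pos [592.1 -84.4 400. ] hd 7.45 t 14.0 w 0.155 F [-0.  -0.4 -1.9]
tool move -0.3 1.5 dz 1.0 yaw -0.2
pred [283.6 289.2] grey cols (263, 305, np.float64(280.3))
pred [283.6 246. ] grey cols (275, 305, np.float64(284.9))
pred [283.6 209.1] grey cols (275, 290, np.float64(282.5))
ref w8
pred [281.2 283.8] grey cols (302, 303, np.float64(302.5))
pred [281.1 241.7] grey cols (277, 291, np.float64(284.0))
pred [281.  205.8] grey cols (276, 291, np.float64(283.5))
```

Call:
play_rows(
  moves=[
    {"offset": [0, 1, 4], "yaw": 0},
    {"offset": [0, 1, 10], "yaw": 0},
    {"offset": [0, 1, 15], "yaw": 0},
    {"offset": [0, 1, 18], "yaw": 0},
    {"offset": [0, 1, 20], "yaw": 0},
  ],
)

```text
clock: 14.42
position: [592.2, -85.4, 378.9]
orientation: [-0.0, 0.998, 0.065, -0.001]
contact_force: [-0.0, -0.8, -1.1]
width: 0.154
grip_force: 58.9
```

Call:
play_rows(
  moves=[
    {"offset": [0, 0, 1], "yaw": 0},
    {"offset": [0, 0, 2], "yaw": 0},
    {"offset": [0, 0, 3], "yaw": 0},
    {"offset": [0, 0, 4], "yaw": 0},
    {"offset": [0, 0, 5], "yaw": 0},
  ],
)

```text
clock: 14.83
position: [592.7, -85.6, 375.6]
orientation: [0.0, 0.998, 0.065, 0.0]
contact_force: [-0.0, -0.2, 2.3]
width: 0.152
grip_force: 59.2
```

Call:
play_rows(
  moves=[
    {"offset": [0, 0, 1], "yaw": 0},
    {"offset": [0, 0, 2], "yaw": 0},
    {"offset": [0, 0, 3], "yaw": 0},
    {"offset": [0, 0, 4], "yaw": 0},
    {"offset": [0, 0, 5], "yaw": 0},
  ],
)

```text
clock: 15.25
position: [592.9, -85.8, 370.9]
orientation: [0.001, 0.998, 0.065, 0.001]
contact_force: [0.2, -2.8, 4.1]
width: 0.151
grip_force: 59.7
```

Call:
play_rows(
  moves=[
    {"offset": [0, 0, 1], "yaw": 0},
    {"offset": [0, 0, 2], "yaw": 0},
    {"offset": [0, 0, 3], "yaw": 0},
    {"offset": [0, 0, 3], "yaw": 0},
    {"offset": [0, 0, 3], "yaw": 0},
  ],
)

```text
clock: 15.67
position: [592.9, -85.7, 367.2]
orientation: [0.001, 0.998, 0.065, 0.001]
contact_force: [1.4, -3.9, 2.5]
width: 0.153
grip_force: 59.5
```

Call:
play_rows(
  moves=[
    {"offset": [0, 0, 1], "yaw": 0},
    {"offset": [0, 0, 2], "yaw": 0},
    {"offset": [0, 0, 2.5], "yaw": 0},
    {"offset": [0, 0, 2.5], "yaw": 0},
  ],
)

```text
clock: 16.0
position: [592.8, -85.7, 364.7]
orientation: [0.0, 0.998, 0.065, 0.001]
contact_force: [1.8, -3.6, 3.0]
width: 0.153
grip_force: 59.6
```

Call:
play_rows(
  fingers=0.45,
  moves=[
    {"offset": [0, 0, -0.5], "yaw": 0},
    {"offset": [0, 0, -0.5], "yaw": 0},
    {"offset": [0, 0, -0.5], "yaw": 0},
    {"offset": [0, 0, -0.5], "yaw": 0},
    {"offset": [0, 0, -1], "yaw": 0},
  ],
)

```text
clock: 16.42
position: [592.2, -84.9, 364.6]
orientation: [-0.001, 0.998, 0.065, -0.001]
contact_force: [-0.3, 0.1, 0.1]
width: 0.45
grip_force: 0.0
```

Call:
play_rows(
  moves=[
    {"offset": [0, 0, -5], "yaw": 0},
    {"offset": [0, 0, -20], "yaw": 0},
    {"offset": [0, 0, -38], "yaw": 0},
    {"offset": [0, 0, -54], "yaw": 0},
    {"offset": [0, 0, -66], "yaw": 0},
  ],
)

```text
clock: 16.83
position: [592.8, -85.4, 433.6]
orientation: [0.0, 0.998, 0.065, 0.001]
contact_force: [-0.2, 0.0, 0.3]
width: 0.448
grip_force: 0.0
```

```bash
python3 - <<'E'
from h import *
im,c=shot("wrist","w14");shot("side","s14");rep((418,-142),350,-4.6);beige(im,c)
E
```

```text
pos [593.2 -85.5 434.9] hd 7.46 t 16.93 w 0.449 F [ 0.4 -0.3 -0. ]
tool move -181.1 33.2 dz 84.9 yaw 12.1
beige px [305. 326.] xy 424 -141 wh 67 68 ang 85.3 -4.7
beige px [238. 315.] xy 435 -61 wh 62 19 ang 2.2 -87.8
beige px [537. 298.] xy 497 -387 wh 30 54 ang 65.1 -24.9
beige px [437. 192.] xy 601 -246 wh 39 15 ang 6.6 -83.4
beige px [303. 204.] xy 571 -111 wh 73 32 ang 7.8 -82.2
beige px [387. 205.] xy 583 -196 wh 74 62 ang 7.3 -82.7
beige px [245. 207.] xy 561 -51 wh 74 75 ang 18.1 -71.9
```

Clamp 1 is hung on hook 2. Next is clamp 2, for hook 3.

Call:
play_rows(
  moves=[
    {"offset": [-20, 4, 0], "yaw": 0},
    {"offset": [-55, 10, 0], "yaw": 0},
    {"offset": [-95, 18, 10], "yaw": 3},
    {"offset": [-133, 25, 30], "yaw": 7},
    {"offset": [-165, 31, 50], "yaw": 12},
  ],
)

```text
clock: 17.35
position: [431.2, -137.7, 381.0]
orientation: [0.0, 0.999, -0.041, 0.0]
contact_force: [-0.2, -0.4, 0.4]
width: 0.45
grip_force: 0.0
```

Call:
play_rows(
  fingers=0.5,
  moves=[
    {"offset": [-13, 0, 20], "yaw": 0},
    {"offset": [-15, -1, 34], "yaw": 0},
    {"offset": [-15, -1, 34], "yaw": 0},
    {"offset": [-15, -1, 34], "yaw": 0},
    {"offset": [-15, -1, 34], "yaw": 0},
  ],
)

```text
clock: 17.77
position: [418.8, -135.6, 348.3]
orientation: [0.0, 0.999, -0.039, 0.001]
contact_force: [0.5, 0.4, 0.0]
width: 0.501
grip_force: 0.0
```

```bash
python3 - <<'E'
from h import *
im,c=shot("wrist","w15");rep((418,-142),264,-4.6);beige(im,c)
E
```

```text
pos [ 419.1 -135.7  348.7] hd -4.51 t 17.82 w 0.5 F [-0.   0.1  0.3]
tool move -0.6 6.4 dz 84.7 yaw 0.1
beige px [289. 198.] xy 419 -142 wh 63 53 ang 85.5 -4.5
beige px [158. 193.] xy 427 -41 wh 50 61 ang 32.3 -57.7
beige px [139.  54.] xy 539 -44 wh 53 37 ang 17.9 -72.1
```

Call:
play_rows(
  moves=[
    {"offset": [-0.5, 6, 10], "yaw": 0},
    {"offset": [-0.5, 6, 35], "yaw": 0},
    {"offset": [-0.5, 6, 60], "yaw": 0},
    {"offset": [-0.5, 6, 79], "yaw": 0},
    {"offset": [-0.5, 6, 83], "yaw": 0},
  ],
)

```text
clock: 18.23
position: [416.0, -140.8, 261.4]
orientation: [-0.001, 0.999, -0.039, -0.003]
contact_force: [-0.4, -0.2, -0.6]
width: 0.498
grip_force: 0.0
```

Call:
play_rows(
  moves=[
    {"offset": [0, 0, 0], "yaw": 0},
    {"offset": [0, 0, 0], "yaw": 0},
    {"offset": [0, 0, 0], "yaw": 0},
    {"offset": [0, 0, 0], "yaw": 0},
  ],
)

```text
clock: 18.57
position: [418.0, -141.8, 266.1]
orientation: [0.001, 0.999, -0.04, 0.002]
contact_force: [0.8, -0.5, -1.0]
width: 0.499
grip_force: 0.0
```

Call:
play_rows(
  fingers=0,
  moves=[
    {"offset": [0, 0, 0], "yaw": 0},
    {"offset": [0, 0, 0], "yaw": 0},
    {"offset": [0, 0, 0], "yaw": 0},
    {"offset": [0, 0, 0], "yaw": 0},
    {"offset": [0, 0, 0], "yaw": 0},
  ],
)

```text
clock: 18.98
position: [417.5, -141.7, 265.3]
orientation: [0.001, 0.999, -0.04, 0.001]
contact_force: [-0.2, -1.7, 4.8]
width: 0.153
grip_force: 59.2
```

Call:
play_rows(
  moves=[
    {"offset": [0, 0, 0], "yaw": 0},
    {"offset": [0, 0, -5], "yaw": 0},
    {"offset": [0, 0, -25], "yaw": 0},
    {"offset": [0, 0, -50], "yaw": 0},
    {"offset": [0, 0, -80], "yaw": 0},
  ],
)

```text
clock: 19.4
position: [415.8, -140.4, 343.1]
orientation: [-0.002, 0.999, -0.04, -0.003]
contact_force: [0.6, -0.3, -0.7]
width: 0.155
grip_force: 58.6
```

```bash
python3 - <<'E'
from h import *
rep((482,-11),399,7.6)
E
```

```text
pos [ 415.8 -140.4  343.1] hd -4.54 t 19.4 w 0.155 F [ 0.6 -0.3 -0.7]
tool move 55.7 -134.3 dz -55.9 yaw -12.1
```

Call:
play_rows(
  moves=[
    {"offset": [8, -4, -25], "yaw": 0},
    {"offset": [20, -18, -48], "yaw": -2},
    {"offset": [34, -48, -57], "yaw": -5},
    {"offset": [46, -83, -57], "yaw": -8},
    {"offset": [55, -113, -57], "yaw": -12},
  ],
)

```text
clock: 19.82
position: [481.5, -31.5, 402.4]
orientation: [-0.0, 0.998, 0.066, 0.001]
contact_force: [1.1, 0.6, -1.4]
width: 0.151
grip_force: 58.7
```

Call:
play_rows(
  moves=[
    {"offset": [-4, -16, 0], "yaw": 0},
    {"offset": [-5, -22, 0], "yaw": 0},
    {"offset": [-5, -22, 0], "yaw": 0},
    {"offset": [-5, -22, 0], "yaw": 0},
    {"offset": [-5, -22, 0], "yaw": 0},
  ],
)

```text
clock: 20.23
position: [472.9, -12.7, 401.3]
orientation: [0.0, 0.998, 0.064, -0.0]
contact_force: [-0.3, 1.0, -1.4]
width: 0.149
grip_force: 58.8
```

```bash
python3 - <<'E'
from h import *
im,c=shot("wrist","w16");rep((580,2),399,7.6);hookcol(im,c,3)
E
```

```text
pos [473.  -12.9 401.4] hd 7.36 t 20.28 w 0.154 F [-0.8  0.2 -1.1]
tool move 108.0 -1.1 dz 2.4 yaw -0.2
pred [279.2  77.3] grey cols (268, 283, np.float64(275.5))
pred [278.9  18.9] grey cols (267, 283, np.float64(275.0))
off [278.69528908 -30.75411447]
```

Call:
play_rows(
  moves=[
    {"offset": [4, -2, 1], "yaw": 0},
    {"offset": [15, -3, 2], "yaw": 0},
    {"offset": [28, -3, 2], "yaw": 0},
    {"offset": [42, -3, 2], "yaw": 0},
    {"offset": [54, -3, 2], "yaw": 0},
  ],
)

```text
clock: 20.7
position: [527.8, -2.2, 399.5]
orientation: [0.0, 0.998, 0.065, 0.0]
contact_force: [-0.5, -0.1, -1.7]
width: 0.153
grip_force: 58.8
```

Call:
play_rows(
  moves=[
    {"offset": [11, 0, 0], "yaw": 0},
    {"offset": [22, 0, 0], "yaw": 0},
    {"offset": [33, 0, 0], "yaw": 0},
    {"offset": [44, 0, 0], "yaw": 0},
    {"offset": [51, 0, 0], "yaw": 0},
  ],
)

```text
clock: 21.12
position: [578.5, 4.5, 399.2]
orientation: [-0.0, 0.998, 0.065, 0.0]
contact_force: [0.7, 1.0, -1.0]
width: 0.153
grip_force: 58.8
```

Call:
play_rows(
  moves=[
    {"offset": [3, 0, 0], "yaw": 0},
    {"offset": [3, 0, 0], "yaw": 0},
    {"offset": [3, 0, 0], "yaw": 0},
    {"offset": [3, 0, 0], "yaw": 0},
  ],
)

```text
clock: 21.45
position: [579.5, 5.0, 399.4]
orientation: [-0.0, 0.998, 0.065, -0.0]
contact_force: [-0.5, -1.4, -1.9]
width: 0.149
grip_force: 58.8
```

```bash
python3 - <<'E'
from h import *
im,c=shot("wrist","w17");rep((580,2),399,7.6);hookcol(im,c,3)
E
```

```text
pos [579.4   5.1 399.5] hd 7.45 t 21.5 w 0.152 F [-0.4 -0.6 -1.6]
tool move 0.2 3.1 dz 0.5 yaw -0.2
pred [286.6 289. ] grey cols (264, 308, np.float64(283.9))
pred [286.7 245.6] grey cols (276, 308, np.float64(288.1))
pred [286.7 208.6] grey cols (275, 291, np.float64(283.0))
```

Call:
play_rows(
  moves=[
    {"offset": [0, 1, 4], "yaw": 0},
    {"offset": [0, 1, 10], "yaw": 0},
    {"offset": [0, 1, 15], "yaw": 0},
    {"offset": [0, 1, 18], "yaw": 0},
    {"offset": [0, 1, 20], "yaw": 0},
  ],
)

```text
clock: 21.92
position: [579.5, 4.2, 378.4]
orientation: [-0.0, 0.998, 0.065, -0.001]
contact_force: [0.4, -0.8, -2.0]
width: 0.152
grip_force: 58.8
```

Call:
play_rows(
  moves=[
    {"offset": [0, 0, 1], "yaw": 0},
    {"offset": [0, 0, 2], "yaw": 0},
    {"offset": [0, 0, 3], "yaw": 0},
    {"offset": [0, 0, 4], "yaw": 0},
    {"offset": [0, 0, 5], "yaw": 0},
  ],
)

```text
clock: 22.33
position: [580.3, 3.8, 375.6]
orientation: [0.001, 0.998, 0.065, 0.001]
contact_force: [-0.4, -1.3, 3.4]
width: 0.153
grip_force: 59.5
```

Call:
play_rows(
  moves=[
    {"offset": [0, 0, 1], "yaw": 0},
    {"offset": [0, 0, 2], "yaw": 0},
    {"offset": [0, 0, 3], "yaw": 0},
    {"offset": [0, 0, 4], "yaw": 0},
    {"offset": [0, 0, 5], "yaw": 0},
  ],
)

```text
clock: 22.75
position: [580.3, 3.8, 370.2]
orientation: [0.001, 0.998, 0.065, 0.001]
contact_force: [0.4, -3.7, 4.0]
width: 0.152
grip_force: 59.5
```

Call:
play_rows(
  moves=[
    {"offset": [0, 0, 1], "yaw": 0},
    {"offset": [0, 0, 2], "yaw": 0},
    {"offset": [0, 0, 3], "yaw": 0},
    {"offset": [0, 0, 4], "yaw": 0},
    {"offset": [0, 0, 5], "yaw": 0},
  ],
)

```text
clock: 23.17
position: [580.3, 3.8, 364.8]
orientation: [0.0, 0.998, 0.065, 0.001]
contact_force: [2.4, -5.3, 4.4]
width: 0.153
grip_force: 59.5
```

Call:
play_rows(
  fingers=0.45,
  moves=[
    {"offset": [0, 0, -0.5], "yaw": 0},
    {"offset": [0, 0, -0.5], "yaw": 0},
    {"offset": [0, 0, -0.5], "yaw": 0},
    {"offset": [0, 0, -0.5], "yaw": 0},
    {"offset": [0, 0, -1], "yaw": 0},
  ],
)

```text
clock: 23.58
position: [579.5, 4.6, 364.7]
orientation: [-0.001, 0.998, 0.065, -0.001]
contact_force: [-0.8, -0.6, 0.2]
width: 0.449
grip_force: 0.0
```

Call:
play_rows(
  moves=[
    {"offset": [0, 0, -5], "yaw": 0},
    {"offset": [0, 0, -20], "yaw": 0},
    {"offset": [0, 0, -38], "yaw": 0},
    {"offset": [0, 0, -54], "yaw": 0},
    {"offset": [0, 0, -66], "yaw": 0},
  ],
)

```text
clock: 24.0
position: [580.1, 4.2, 433.6]
orientation: [0.0, 0.998, 0.065, 0.001]
contact_force: [0.1, 0.2, 0.6]
width: 0.455
grip_force: 0.0
```

```bash
python3 - <<'E'
from h import *
im,c=shot("wrist","w18");rep((426,-40),350,32.5);beige(im,c)
E
```

```text
pos [580.7   4.1 436.3] hd 7.47 t 24.05 w 0.451 F [ 0.8 -0.2  1.4]
tool move -159.1 23.7 dz 86.3 yaw -25.0
beige px [298. 314.] xy 429 -37 wh 67 55 ang 33.2 -56.8
beige px [ 53. 259.] xy 463 235 wh 54 21 ang 80.2 -9.8
beige px [437. 189.] xy 590 -155 wh 35 12 ang 6.6 -83.4
beige px [514. 204.] xy 586 -234 wh 71 100 ang 3.6 -86.4
beige px [389. 203.] xy 572 -108 wh 74 61 ang 7.4 -82.6
beige px [308. 205.] xy 557 -27 wh 81 44 ang 18.5 -71.5
beige px [256. 202.] xy 556 25 wh 72 35 ang 7.2 -82.8
```

Call:
play_rows(
  moves=[
    {"offset": [-20, 3, 0], "yaw": -5},
    {"offset": [-55, 8, 0], "yaw": -10},
    {"offset": [-95, 14, 15], "yaw": -15},
    {"offset": [-130, 20, 40], "yaw": -20},
    {"offset": [-155, 23, 65], "yaw": -25},
  ],
)

```text
clock: 24.47
position: [427.6, -39.1, 366.8]
orientation: [0.001, 0.96, 0.282, 0.001]
contact_force: [0.2, -0.5, -0.9]
width: 0.449
grip_force: 0.0
```

Call:
play_rows(
  fingers=0.5,
  moves=[
    {"offset": [-3, 0, 12], "yaw": 0},
    {"offset": [-4, 2, 20], "yaw": 0},
    {"offset": [-4, 2, 20], "yaw": 0},
    {"offset": [-4, 2, 20], "yaw": 0},
    {"offset": [-4, 2, 20], "yaw": 0},
  ],
)

```text
clock: 24.88
position: [428.5, -42.9, 348.2]
orientation: [0.001, 0.96, 0.28, 0.001]
contact_force: [0.1, 0.6, -0.1]
width: 0.498
grip_force: 0.0
```

```bash
python3 - <<'E'
from h import *
im,c=shot("wrist","w19");rep((426,-40),264,32.5);beige(im,c)
E
```

```text
pos [428.5 -42.8 348.2] hd 32.48 t 24.93 w 0.5 F [ 0.3 -0.2 -0.1]
tool move -0.6 -3.7 dz 84.2 yaw -0.0
beige px [279. 195.] xy 426 -38 wh 53 51 ang 33.5 -56.5
beige px [517.  37.] xy 614 -119 wh 56 83 ang 33.7 -56.3
```

Call:
play_rows(
  moves=[
    {"offset": [-1, -4, 10], "yaw": -1},
    {"offset": [-1, -4, 35], "yaw": -1},
    {"offset": [-1, -4, 60], "yaw": -1},
    {"offset": [-1, -4, 79], "yaw": -1},
    {"offset": [-1, -4, 83], "yaw": -1},
  ],
)

```text
clock: 25.35
position: [422.4, -39.0, 260.3]
orientation: [-0.002, 0.958, 0.288, -0.003]
contact_force: [-0.7, -1.0, 0.4]
width: 0.501
grip_force: 0.0
```

Call:
play_rows(
  moves=[
    {"offset": [0, 0, 0], "yaw": 0},
    {"offset": [0, 0, 0], "yaw": 0},
    {"offset": [0, 0, 0], "yaw": 0},
    {"offset": [0, 0, 0], "yaw": 0},
  ],
)

```text
clock: 25.68
position: [424.8, -40.0, 265.0]
orientation: [0.001, 0.958, 0.288, 0.001]
contact_force: [0.2, 1.2, -0.1]
width: 0.499
grip_force: 0.0
```

Call:
play_rows(
  fingers=0,
  moves=[
    {"offset": [0, 0, 0], "yaw": 0},
    {"offset": [0, 0, 0], "yaw": 0},
    {"offset": [0, 0, 0], "yaw": 0},
    {"offset": [0, 0, 0], "yaw": 0},
    {"offset": [0, 0, 0], "yaw": 0},
  ],
)

```text
clock: 26.1
position: [424.5, -40.0, 264.4]
orientation: [0.0, 0.958, 0.288, 0.001]
contact_force: [0.6, 0.8, 5.9]
width: 0.157
grip_force: 59.3
```

Call:
play_rows(
  moves=[
    {"offset": [0, 0, 0], "yaw": 0},
    {"offset": [0, 0, -5], "yaw": 0},
    {"offset": [0, 0, -25], "yaw": 0},
    {"offset": [0, 0, -50], "yaw": 0},
    {"offset": [0, 0, -80], "yaw": 0},
  ],
)

```text
clock: 26.52
position: [422.5, -39.4, 342.2]
orientation: [-0.002, 0.958, 0.288, -0.003]
contact_force: [0.2, -0.7, -1.4]
width: 0.152
grip_force: 58.7
```

```bash
python3 - <<'E'
from h import *
rep((466,78),399,7.6)
E
```

```text
pos [422.5 -39.4 342.2] hd 33.46 t 26.52 w 0.152 F [ 0.2 -0.7 -1.4]
tool move 101.0 -73.9 dz -56.8 yaw 25.9
```

Call:
play_rows(
  moves=[
    {"offset": [8, -4, -25], "yaw": 4},
    {"offset": [28, -18, -48], "yaw": 9},
    {"offset": [54, -37, -57], "yaw": 15},
    {"offset": [78, -56, -57], "yaw": 21},
    {"offset": [94, -70, -57], "yaw": 26},
  ],
)

```text
clock: 26.93
position: [464.2, 72.3, 401.4]
orientation: [-0.0, 0.998, 0.063, 0.001]
contact_force: [-0.0, -0.6, -2.2]
width: 0.151
grip_force: 58.8
```

Call:
play_rows(
  moves=[
    {"offset": [2, -7, 0], "yaw": 0},
    {"offset": [2, -7, 0], "yaw": 0},
    {"offset": [2, -7, 0], "yaw": 0},
    {"offset": [2, -7, 0], "yaw": 0},
    {"offset": [2, -7, 0], "yaw": 0},
  ],
)

```text
clock: 27.35
position: [464.5, 76.6, 400.2]
orientation: [0.0, 0.998, 0.065, -0.001]
contact_force: [-0.0, -0.2, -0.8]
width: 0.151
grip_force: 58.8
```

```bash
python3 - <<'E'
from h import *
im,c=shot("wrist","w20");rep((569,90),399,7.6);hookcol(im,c,4)
E
```

```text
pos [464.6  76.6 400.3] hd 7.39 t 27.4 w 0.155 F [-0.1  0.1 -2. ]
tool move 105.2 0.2 dz 1.3 yaw -0.2
pred [281.5  83.1] grey cols (267, 283, np.float64(275.0))
pred [281.3  24.7] grey cols (267, 283, np.float64(275.0))
off [281.13169071 -24.92534982]
```

Call:
play_rows(
  moves=[
    {"offset": [4, -2, 1], "yaw": 0},
    {"offset": [15, -2.5, 1], "yaw": 0},
    {"offset": [28, -2.5, 1], "yaw": 0},
    {"offset": [41, -2.5, 1], "yaw": 0},
    {"offset": [53, -2.5, 1], "yaw": 0},
  ],
)

```text
clock: 27.82
position: [518.6, 86.9, 399.6]
orientation: [-0.0, 0.998, 0.065, 0.0]
contact_force: [-0.3, -0.3, -2.3]
width: 0.154
grip_force: 58.8
```

Call:
play_rows(
  moves=[
    {"offset": [11, 0, 0], "yaw": 0},
    {"offset": [22, 0, 0], "yaw": 0},
    {"offset": [33, 0, 0], "yaw": 0},
    {"offset": [44, 0, 0], "yaw": 0},
    {"offset": [50, 0, 0], "yaw": 0},
  ],
)

```text
clock: 28.23
position: [568.4, 93.4, 399.3]
orientation: [-0.0, 0.998, 0.065, 0.001]
contact_force: [-0.4, 0.1, -2.3]
width: 0.153
grip_force: 58.8
```

Call:
play_rows(
  moves=[
    {"offset": [2, 0, 0], "yaw": 0},
    {"offset": [2, 0, 0], "yaw": 0},
    {"offset": [2, 0, 0], "yaw": 0},
    {"offset": [2, 0, 0], "yaw": 0},
  ],
)

```text
clock: 28.57
position: [568.3, 93.7, 399.4]
orientation: [-0.0, 0.998, 0.065, -0.0]
contact_force: [-0.0, -0.1, -1.0]
width: 0.149
grip_force: 58.8
```

```bash
python3 - <<'E'
from h import *
im,c=shot("wrist","w21");rep((569,90),399,7.6);hookcol(im,c,4)
E
```

```text
pos [568.2  93.7 399.6] hd 7.46 t 28.62 w 0.152 F [-0.9  0.1 -1.7]
tool move 0.3 3.8 dz 0.6 yaw -0.1
pred [287.8 288.8] grey cols (265, 309, np.float64(284.6))
pred [287.9 245.4] grey cols (275, 309, np.float64(288.2))
pred [288.1 208.3] grey cols (274, 290, np.float64(282.0))
```

Call:
play_rows(
  moves=[
    {"offset": [0, 1, 4], "yaw": 0},
    {"offset": [0, 1, 10], "yaw": 0},
    {"offset": [0, 1, 15], "yaw": 0},
    {"offset": [0, 1, 18], "yaw": 0},
    {"offset": [0, 1, 20], "yaw": 0},
  ],
)

```text
clock: 29.03
position: [568.4, 92.7, 378.4]
orientation: [-0.0, 0.998, 0.065, -0.001]
contact_force: [-0.2, -0.4, -2.2]
width: 0.155
grip_force: 58.8
```

Call:
play_rows(
  moves=[
    {"offset": [0, 0, 1], "yaw": 0},
    {"offset": [0, 0, 2], "yaw": 0},
    {"offset": [0, 0, 3], "yaw": 0},
    {"offset": [0, 0, 4], "yaw": 0},
    {"offset": [0, 0, 5], "yaw": 0},
  ],
)

```text
clock: 29.45
position: [568.9, 92.7, 374.8]
orientation: [0.0, 0.998, 0.065, 0.0]
contact_force: [0.4, -0.5, 0.8]
width: 0.152
grip_force: 59.0
```

Call:
play_rows(
  moves=[
    {"offset": [0, 0, 1], "yaw": 0},
    {"offset": [0, 0, 2], "yaw": 0},
    {"offset": [0, 0, 3], "yaw": 0},
    {"offset": [0, 0, 4], "yaw": 0},
    {"offset": [0, 0, 5], "yaw": 0},
  ],
)

```text
clock: 29.87
position: [569.0, 92.5, 370.3]
orientation: [0.0, 0.998, 0.065, 0.001]
contact_force: [-0.3, -3.3, 4.2]
width: 0.148
grip_force: 59.6
```

Call:
play_rows(
  moves=[
    {"offset": [0, 0, 1], "yaw": 0},
    {"offset": [0, 0, 2], "yaw": 0},
    {"offset": [0, 0, 3], "yaw": 0},
    {"offset": [0, 0, 4], "yaw": 0},
    {"offset": [0, 0, 5], "yaw": 0},
  ],
)

```text
clock: 30.28
position: [569.1, 92.5, 364.7]
orientation: [0.0, 0.998, 0.065, 0.001]
contact_force: [0.3, -4.3, 3.5]
width: 0.152
grip_force: 59.6
```

Call:
play_rows(
  moves=[
    {"offset": [0, 0, 1], "yaw": 0},
    {"offset": [0, 0, 1.5], "yaw": 0},
    {"offset": [0, 0, 1.5], "yaw": 0},
  ],
)

```text
clock: 30.53
position: [569.0, 92.6, 363.0]
orientation: [0.0, 0.998, 0.065, 0.0]
contact_force: [2.3, -3.9, 1.7]
width: 0.15
grip_force: 59.4
```

Call:
play_rows(
  fingers=0.45,
  moves=[
    {"offset": [0, 0, -0.5], "yaw": 0},
    {"offset": [0, 0, -0.5], "yaw": 0},
    {"offset": [0, 0, -0.5], "yaw": 0},
    {"offset": [0, 0, -0.5], "yaw": 0},
    {"offset": [0, 0, -1], "yaw": 0},
  ],
)

```text
clock: 30.95
position: [568.4, 93.1, 363.4]
orientation: [-0.0, 0.998, 0.065, -0.001]
contact_force: [0.3, 0.2, 0.1]
width: 0.448
grip_force: 0.0
```

Call:
play_rows(
  moves=[
    {"offset": [0, 0, -5], "yaw": 0},
    {"offset": [0, 0, -20], "yaw": 0},
    {"offset": [0, 0, -38], "yaw": 0},
    {"offset": [0, 0, -54], "yaw": 0},
    {"offset": [0, 0, -66], "yaw": 0},
  ],
)

```text
clock: 31.37
position: [568.9, 92.8, 432.1]
orientation: [-0.0, 0.998, 0.065, 0.001]
contact_force: [0.8, 0.8, -0.4]
width: 0.452
grip_force: 0.0
```

Call:
play_rows(
  fingers=0.85,
  moves=[
    {"offset": [-20, -5, 0], "yaw": 0},
    {"offset": [-55, -25, 0], "yaw": 0},
    {"offset": [-90, -55, 0], "yaw": 0},
    {"offset": [-115, -85, 0], "yaw": 0},
    {"offset": [-130, -105, 0], "yaw": 0},
  ],
)

```text
clock: 31.78
position: [423.4, 181.1, 430.2]
orientation: [-0.001, 0.998, 0.065, -0.001]
contact_force: [0.3, 0.4, 1.0]
width: 0.848
grip_force: 0.0
```

Call:
play_rows(
  moves=[
    {"offset": [0, 0, 0], "yaw": 0},
    {"offset": [0, 0, 0], "yaw": 0},
    {"offset": [0, 0, 0], "yaw": 0},
  ],
)

```text
clock: 32.03
position: [426.6, 179.9, 430.6]
orientation: [0.0, 0.998, 0.065, 0.001]
contact_force: [-0.9, 0.5, -0.5]
width: 0.853
grip_force: 0.0
```

```bash
python3 - <<'E'
from h import *
im,c=shot("wrist","w22");a,d=shot("side","s22");rep()
p=proj(d,[[585,-40,150]])[0];x,y=map(int,p);print(p)
cv2.imwrite("pics/c22.png",np.hstack([cv2.resize(a[y-90:y+90,x-90:x+70,::-1],None,fx=2.33,fy=2.333,interpolation=cv2.INTER_CUBIC)[:420,:372],im[:,:420,::-1]]))
E
```

```text
pos [427.1 179.4 430.3] hd 7.39 t 32.13 w 0.85 F [-0.1  0.5  0.1]
[264.40622218 176.0524788 ]
```

View pics/c22.png

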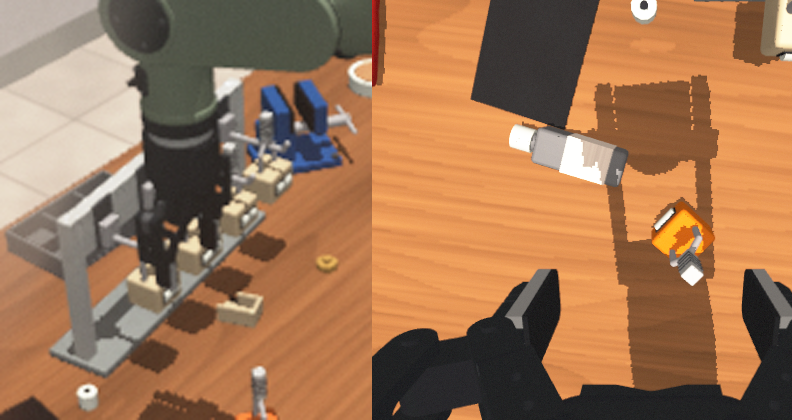

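All four clamps hang on their hooks with the hooks lowered. In the right picture the bottle's cap is near (520,138) and its base near (622,169). I'll compute the bottle and mat poses.

```bash
python3 - <<'E'
from h import *
import pickle
np.set_printoptions(precision=1,suppress=True)
c=pickle.load(open("pics/w22.pkl","rb"));f=lambda u,v,z:onz(ray(c,u-372,v),z)
cap=f(511,138,18);print("cap end",cap)
for n,p,z in (("bodyL up",(540,127),36),("bodyL lo",(531,164),36),("base up",(627,152),36),("base lo",(617,186),36),("mat",(471,98),3),("mat",(562,128),3),("mat top",(600,0),3),("mat top",(493,0),3)): print(n,f(*p,z))
im=cv2.imread("pics/w22.png")
h=cv2.cvtColor(im,cv2.COLOR_BGR2HSV);m=((h[...,1]<45)&(h[...,2]>95)).astype(np.uint8);m[:110]=0;m[200:]=0;m[:,:130]=0;m[:,265:]=0
P=np.array([onz(ray(c,x,y),27)[:2] for y,x in np.argwhere(m)]);print(len(P),P.mean(0));w,v=np.linalg.eigh(np.cov(P.T));print(np.sqrt(w),v[:,1],P@v[:,1]@np.ones(len(P))/len(P),np.percentile(P@v[:,1],[1,99]),np.percentile(P@v[:,0],[2,98]))
s=observe();print(s["joint_pos"])
E
```

```text
cap end [448.2 324.9  18. ]
bodyL up [464.2 291.4  36. ]
bodyL lo [427.9 298.3  36. ]
base up [451.4 207.   36. ]
base lo [417.1 213.   36. ]
mat [481.4 372.3   3. ]
mat [463.2 278.    3. ]
mat top [587.3 250.6   3. ]
mat top [574.9 352.3   3. ]
3186 [440.4 269.4]
[ 9.8 31.1] [0.2 1. ] 365.8097585367039 [307.4 418.9] [-382.8 -347.8]
[ 0.2 -0.1  1.8 -0.   1.4  1.7]
```

Call:
play_rows(
  fingers=0.55,
  moves=[
    {"offset": [6, -20, 0], "yaw": -6},
    {"offset": [15, -50, 0], "yaw": -13},
    {"offset": [25, -85, 0], "yaw": -20},
    {"offset": [33, -112, 0], "yaw": -27},
    {"offset": [37, -127, 0], "yaw": -34},
  ],
)

```text
clock: 32.55
position: [447.9, 312.5, 429.7]
orientation: [-0.0, 0.934, 0.357, 0.0]
contact_force: [-1.2, -0.5, -0.1]
width: 0.548
grip_force: 0.0
```

Call:
play_rows(
  moves=[
    {"offset": [0, 0, 15], "yaw": -7},
    {"offset": [0, 0, 45], "yaw": -14},
    {"offset": [0, 0, 80], "yaw": -21},
    {"offset": [0, 0, 110], "yaw": -28},
    {"offset": [0, 0, 130], "yaw": -35},
  ],
)

```text
clock: 32.97
position: [446.5, 309.5, 296.3]
orientation: [-0.0, 0.784, 0.62, -0.003]
contact_force: [-0.4, -1.5, -0.3]
width: 0.55
grip_force: 0.0
```

Call:
play_rows(
  moves=[
    {"offset": [0, 0, 0], "yaw": -5.5},
    {"offset": [0, 0, 0], "yaw": -5.5},
    {"offset": [0, 0, 0], "yaw": -5.5},
    {"offset": [0, 0, 0], "yaw": -5.5},
  ],
)

```text
clock: 33.3
position: [447.6, 310.6, 300.9]
orientation: [0.0, 0.756, 0.655, 0.001]
contact_force: [-0.2, 0.2, 0.9]
width: 0.553
grip_force: 0.0
```

```bash
python3 - <<'E'
from h import *
im,c=shot("wrist","w23");rep((447.5,310),182,82)
np.set_printoptions(precision=1,suppress=True)
h=cv2.cvtColor(im,cv2.COLOR_RGB2HSV);m=((h[...,1]<45)&(h[...,2]>150)).astype(np.uint8)
n,l,st,ce=cv2.connectedComponentsWithStats(m)
for i in range(1,n):
    if st[i,4]>150: print(st[i],ce[i],onz(ray(c,*ce[i]),28)[:2])
print("pred cap",proj(c,[[447.5,310,30],[450,322,18],[440,252,36]]))
E
```

```text
pos [447.5 310.7 301.2] hd 81.81 t 33.35 w 0.553 F [-0.5 -0.2  0.5]
tool move -0.7 0.1 dz 119.2 yaw -0.2
[ 263  192   35   36 1153] [280.  209.3] [449.7 315.4]
[ 252  237   54  114 4815] [277.1 299.3] [438.1 249.6]
[183 264  31  54 347] [197.3 291.4] [382.8 263.9]
[347 264  29  54 354] [360.8 291.5] [497.9 247.1]
[449 291  43  38 931] [469.6 307.7] [575.7 222.1]
[ 513  337   47   47 1104] [542.7 356.5] [632.6 170.5]
pred cap [[278.  218.3]
 [279.1 196.2]
 [279.3 301.6]]
```

Call:
play_rows(
  fingers=0.5,
  moves=[
    {"offset": [2, 1.5, 15], "yaw": 0},
    {"offset": [2, 1.5, 42], "yaw": 0},
    {"offset": [2, 1.5, 70], "yaw": 0},
    {"offset": [2, 1.5, 92], "yaw": 0},
    {"offset": [2, 1.5, 104], "yaw": 0},
  ],
)

```text
clock: 33.77
position: [447.7, 312.1, 194.3]
orientation: [-0.0, 0.755, 0.655, -0.001]
contact_force: [-0.0, -1.0, 0.3]
width: 0.495
grip_force: 0.0
```

Call:
play_rows(
  moves=[
    {"offset": [0, 0, 5], "yaw": 0},
    {"offset": [0, 0, 9], "yaw": 0},
    {"offset": [0, 0, 12], "yaw": 0},
    {"offset": [0, 0, 12], "yaw": 0},
    {"offset": [0, 0, 12], "yaw": 0},
  ],
)

```text
clock: 34.18
position: [448.8, 312.8, 185.3]
orientation: [0.0, 0.755, 0.656, 0.001]
contact_force: [0.4, 0.8, 0.6]
width: 0.502
grip_force: 0.0
```

Call:
play_rows(
  fingers=0.31,
  moves=[
    {"offset": [0, 0, 0], "yaw": 0},
    {"offset": [0, 0, 0], "yaw": 0},
    {"offset": [0, 0, 0], "yaw": 0},
    {"offset": [0, 0, 0], "yaw": 0},
  ],
)

```text
clock: 34.52
position: [448.3, 312.6, 184.5]
orientation: [0.0, 0.755, 0.656, 0.0]
contact_force: [-0.5, -0.9, 0.2]
width: 0.313
grip_force: 0.0
```

Call:
play_rows(
  fingers=0.285,
  moves=[
    {"offset": [0, 0, 0], "yaw": 0},
    {"offset": [0, 0, 0], "yaw": 0},
    {"offset": [0, 0, 0], "yaw": 0},
    {"offset": [0, 0, 0], "yaw": 0},
  ],
)

```text
clock: 34.85
position: [448.3, 312.5, 184.1]
orientation: [0.0, 0.755, 0.656, 0.0]
contact_force: [0.3, 0.3, 0.2]
width: 0.282
grip_force: 0.1
```

Call:
play_rows(
  fingers=0.275,
  moves=[
    {"offset": [0, 0, 0], "yaw": 0},
    {"offset": [0, 0, 0], "yaw": 0},
    {"offset": [0, 0, 0], "yaw": 0},
    {"offset": [0, 0, 0], "yaw": 0},
  ],
)

```text
clock: 35.18
position: [448.2, 312.5, 184.2]
orientation: [0.0, 0.755, 0.656, 0.0]
contact_force: [-0.7, 0.1, 1.7]
width: 0.275
grip_force: 7.0
```

Grip force scales with the commanded opening, so a light grip will let the bottle pivot. I'll raise the cap along an arc about the base edge.

Call:
play_rows(
  fingers=0.279,
  moves=[
    {"offset": [0, 0, 0], "yaw": 0},
    {"offset": [0, 0, 0], "yaw": 0},
    {"offset": [0, 0, -3], "yaw": 0},
    {"offset": [-1, 0, -8], "yaw": 0},
    {"offset": [-3, 0, -15], "yaw": 0},
  ],
)

```text
clock: 35.6
position: [447.3, 309.3, 198.8]
orientation: [-0.0, 0.755, 0.656, -0.001]
contact_force: [-0.1, -0.2, -1.0]
width: 0.277
grip_force: 2.3
```

Call:
play_rows(
  moves=[
    {"offset": [-4, 0, -9], "yaw": 0},
    {"offset": [-9, 0, -18], "yaw": 0},
    {"offset": [-14, 0, -26], "yaw": 0},
    {"offset": [-20, 0, -34], "yaw": 0},
    {"offset": [-20, 0, -34], "yaw": 0},
  ],
)

```text
clock: 36.02
position: [445.6, 289.0, 235.4]
orientation: [0.001, 0.755, 0.655, 0.002]
contact_force: [1.1, -0.1, -0.1]
width: 0.278
grip_force: 2.5
```

```bash
cat >> h.py <<'E'
def white(im,c):
    h=cv2.cvtColor(im,cv2.COLOR_RGB2HSV);m=((h[...,1]<45)&(h[...,2]>150)).astype(np.uint8)
    n,l,st,ce=cv2.connectedComponentsWithStats(m)
    for i in range(1,n):
        if st[i,4]>25: print(st[i],ce[i].round(1))
E
python3 - <<'E'
from h import *
np.set_printoptions(precision=1,suppress=True)
im,c=shot("wrist","w24");s=rep();print(s["grip_force"])
a,d=shot("side","s24")
a0=a
p=proj(d,[[445,300,60]])[0];x,y=map(int,p);print(x,y)
a2=np.zeros_like(a);a2[y-50:y+60,x-60:x+60]=a[y-50:y+60,x-60:x+60];white(a2,d)
B=np.array([434,210.]);u=np.array([.139,.99])
for ph in (0,15,30,45):
    g=np.radians(ph);P=np.array([434,210.])
    X=[]
    for ax in (62+45,8+45): X.append([*(B+u*(ax*np.cos(g)-18*np.sin(g))),ax*np.sin(g)+18*np.cos(g)])
    print(ph,proj(d,X).ravel(),proj(c,X).ravel())
white(im,c)
E
```

```text
pos [445.5 289.3 234.6] hd 81.9 t 36.07 w 0.278 F [-0.4  0.3  0.3]
2.378832958638668
222 284
[240 271  13  17 110] [246.4 278.6]
0 [218.5 298.9 234.6 288.1] [276.4 196.4 276.7 292.6]
15 [220.  290.  236.1 283.4] [276.3 228.7 276.7 315.8]
30 [223.8 280.4 238.6 278.6] [276.2 284.2 276.7 344.7]
45 [229.5 270.9 242.  274.1] [276.3 360.7 276.8 376.2]
[ 248  248   63   79 4079] [278.7 286.6]
[221 261  23  53 600] [232.7 284.8]
[314 261  23  53 615] [324.7 284.9]
[ 496  309   60   54 2020] [524.6 335.3]
[ 239  352   80   39 2083] [274.4 373.4]
[549 387  11  10  65] [555.5 390.8]
```

```bash
python3 - <<'E'
from h import *
import pickle
np.set_printoptions(precision=1,suppress=True)
c=pickle.load(open("pics/w24.pkl","rb"));d=pickle.load(open("pics/s24.pkl","rb"));u=np.array([.139,.99])
G=np.array([445.5,289.3,65.])  # cap centre
for ph in (0,15,30,45,60):
    g=np.radians(ph);X=[]
    for k,n in ((12,0),(0,12),(-12.5,18),(-35,18),(-75,18)):  # axial from cap centre, normal to axis (upper side)
        X.append([*(G[:2]+u*(k*np.cos(g)-n*np.sin(g))),G[2]+k*np.sin(g)+n*np.cos(g)])
    print(ph,"wrist rows",proj(c,X)[:,1],"side",proj(d,X)[2:].ravel())
E
```

```text
0 wrist rows [260.1 302.3 340.5 390.4 468.1] side [228.1 273.3 234.9 268.9 246.7 261.3]
15 wrist rows [264.2 309.  344.  380.5 432.8] side [229.6 273.5 236.3 270.9 247.8 266.4]
30 wrist rows [270.2 314.1 343.4 365.9 396.4] side [230.6 274.3 236.8 273.6 247.4 272.4]
45 wrist rows [277.6 317.1 339.  348.2 360.3] side [231.3 275.4 236.5 276.7 245.5 278.8]
60 wrist rows [285.8 318.  331.7 328.7 324.9] side [231.6 276.9 235.5 280.  242.2 285.3]
```

The bottle has pivoted to about 45°. I'll continue the arc.

Call:
play_rows(
  moves=[
    {"offset": [-8, 0, -8], "yaw": 0},
    {"offset": [-17, 0, -15], "yaw": 0},
    {"offset": [-26, 0, -21], "yaw": 0},
    {"offset": [-35, 0, -27], "yaw": 0},
    {"offset": [-44, 0, -31], "yaw": 0},
  ],
)

```text
clock: 36.53
position: [438.7, 245.1, 264.9]
orientation: [0.0, 0.755, 0.656, 0.0]
contact_force: [0.5, -0.6, -0.2]
width: 0.275
grip_force: 2.2
```

Call:
play_rows(
  moves=[
    {"offset": [-9, 0, -3], "yaw": 0},
    {"offset": [-18, 0, -6], "yaw": 0},
    {"offset": [-27, 0, -8], "yaw": 0},
    {"offset": [-36, 0, -9], "yaw": 0},
    {"offset": [-44, 0, -10], "yaw": 0},
  ],
)

```text
clock: 36.95
position: [432.3, 201.5, 273.9]
orientation: [-0.0, 0.755, 0.656, -0.0]
contact_force: [-0.3, -0.1, -2.1]
width: 0.278
grip_force: 2.0
```

Call:
play_rows(
  moves=[
    {"offset": [-5, 0, 0], "yaw": 0},
    {"offset": [-9, 0, 0], "yaw": 0},
    {"offset": [-9, 0, -3], "yaw": 0},
    {"offset": [-9, 0, -8], "yaw": 0},
    {"offset": [-9, 0, -15], "yaw": 0},
  ],
)

```text
clock: 37.37
position: [431.2, 193.8, 289.0]
orientation: [-0.0, 0.755, 0.656, -0.001]
contact_force: [0.6, -0.6, -1.9]
width: 0.279
grip_force: 2.0
```

```bash
cat > chk.py <<'E'
from h import *
np.set_printoptions(precision=1,suppress=True)
im,c=shot("wrist","w25");s=rep((566,307));print(s["grip_force"])
a,d=shot("side","s25")
u=np.array([.139,.99]);G=np.array([*s["position"][:2],s["position"][2]-169])
x,y=map(int,proj(d,[G])[0]);print(x,y)
a2=np.zeros_like(a);a2[y-40:y+70,x-50:x+60]=a[y-40:y+70,x-50:x+60];white(a2,d);white(im,c)
for ph in (45,60,75,90,105):
    g=np.radians(ph);X=[]
    for k,n in ((12,0),(-12.5,18),(-42,0),(-64,0),(-85,0),(-102,0)):
        X.append([*(G[:2]+u*(k*np.cos(g)-n*np.sin(g))),G[2]+k*np.sin(g)+n*np.cos(g)])
    print(ph,"wrist rows",proj(c,X)[:,1],"side label top/mid/bot/base",proj(d,X)[2:].ravel())
E
python3 chk.py
```

```text
pos [432.1 194.1 290.9] hd 81.98 t 37.42 w 0.28 F [ 0.3 -0.1 -0.1]
tool move 130.5 116.9 dz None yaw None
2.0050453394651413
252 246
[214 206  15  17  87] [220.7 214.5]
[224 217  12  14 103] [230.1 224.4]
[202 231  28  14 159] [219.1 237.1]
[247 242   5  10  27] [249.3 246.6]
[207 251   9  11  65] [211.3 255.6]
[ 479  144   53   39 1470] [504.7 162.1]
[ 523  214   37   88 2659] [542.8 256.3]
[ 247  244   64   74 3770] [278.7 281.1]
[200 260  30  16 228] [212.3 267.7]
[225 302  11  11  56] [232.2 305.6]
[322 302  11  11  63] [325.2 306. ]
[ 532  302   28   74 1745] [546.7 338.3]
[149 402  18  18 136] [158.6 412.4]
45 wrist rows [280.5 342.9 316.  325.8 333.5 338.9] side label top/mid/bot/base [261.1 249.4 265.7 250.9 269.9 252.3 273.3 253.4]
60 wrist rows [288.9 335.2 293.8 295.1 296.1 296.8] side label top/mid/bot/base [258.8 252.8 262.2 256.1 265.4 259.1 267.9 261.5]
75 wrist rows [297.6 325.2 271.9 265.2 260.  256.3] side label top/mid/bot/base [256.  255.8 258.  260.6 259.9 265.1 261.3 268.6]
90 wrist rows [305.8 313.6 251.  236.4 225.  217.1] side label top/mid/bot/base [252.9 258.2 253.4 264.3 253.8 269.9 254.1 274.4]
105 wrist rows [312.6 301.1 231.5 209.  191.  178.5] side label top/mid/bot/base [249.8 259.9 248.6 266.7 247.5 273.2 246.7 278.4]
```

```bash
python3 - <<'E'
import cv2,numpy as np
w=cv2.imread("pics/w25.png");s=cv2.imread("pics/s25.png")
h=cv2.cvtColor(w,cv2.COLOR_BGR2HSV)
for r in range(180,330,8): print(r,[f"{h[r,q,1]//10}/{h[r,q,2]//10}" for q in range(220,345,8)])
h=cv2.cvtColor(s,cv2.COLOR_BGR2HSV)
print()
for r in range(236,292,3): print(r,[f"{h[r,q,1]//10}/{h[r,q,2]//10}" for q in range(229,285,3)])
E
```

```text
180 ['15/15', '15/23', '15/24', '15/24', '14/25', '14/25', '15/15', '15/14', '15/14', '15/15', '15/16', '15/16', '15/15', '15/16', '15/16', '15/16']
188 ['15/15', '15/15', '15/14', '15/14', '15/15', '15/15', '15/15', '15/15', '15/14', '15/14', '15/16', '15/16', '15/15', '15/16', '15/16', '15/16']
196 ['15/15', '15/15', '15/15', '15/14', '15/16', '16/15', '15/15', '15/14', '15/14', '15/14', '15/16', '15/16', '15/16', '15/16', '15/16', '15/16']
204 ['15/15', '15/15', '15/15', '15/14', '4/19', '4/19', '4/19', '4/19', '4/19', '4/19', '4/19', '4/19', '15/16', '15/16', '15/16', '15/16']
212 ['15/15', '15/15', '15/15', '5/19', '4/19', '4/19', '4/19', '4/19', '4/19', '4/19', '4/19', '4/20', '15/15', '15/16', '15/15', '15/16']
220 ['15/24', '14/25', '15/24', '3/13', '1/8', '1/8', '1/9', '1/9', '1/9', '1/9', '1/9', '1/9', '15/15', '15/16', '15/15', '15/16']
228 ['15/24', '14/25', '15/24', '1/10', '1/10', '1/10', '1/10', '1/11', '1/10', '1/11', '1/11', '2/11', '1/9', '15/15', '16/15', '15/16']
236 ['15/24', '15/24', '15/24', '1/11', '1/12', '1/12', '1/12', '1/12', '1/12', '1/12', '1/12', '1/12'
[... 3900 characters left out ...]
, '15/16', '2/14', '19/15', '20/15']
281 ['15/9', '14/9', '15/10', '15/10', '15/9', '15/9', '14/9', '14/9', '15/9', '15/9', '15/9', '15/15', '15/17', '15/18', '15/18', '15/18', '16/9', '19/15', '19/15']
284 ['15/9', '15/10', '15/9', '14/9', '15/9', '15/9', '15/9', '14/9', '15/9', '15/9', '15/9', '15/9', '15/15', '15/19', '15/18', '15/20', '15/9', '19/15', '19/14']
287 ['15/17', '15/10', '15/9', '15/10', '14/9', '14/8', '15/11', '15/17', '15/19', '15/16', '15/8', '15/9', '15/9', '15/18', '15/19', '15/18', '15/9', '15/9', '15/9']
290 ['15/19', '15/19', '14/20', '15/16', '15/8', '14/9', '15/9', '14/9', '15/9', '15/12', '15/18', '15/9', '15/18', '15/20', '15/19', '15/9', '14/9', '15/10', '14/9']
```

The side-view colours show the bottle hanging vertically. I'll firm the grip and carry it to the mat.

Call:
play_rows(
  fingers=0.27,
  moves=[
    {"offset": [0, 0, 0], "yaw": 0},
    {"offset": [0, 0, 0], "yaw": 0},
    {"offset": [0, 0, -5], "yaw": 0},
    {"offset": [0, 0, -12], "yaw": 0},
    {"offset": [0, 0, -20], "yaw": 0},
  ],
)

```text
clock: 37.88
position: [431.2, 193.7, 309.3]
orientation: [-0.0, 0.755, 0.656, -0.0]
contact_force: [-0.4, -0.5, -1.2]
width: 0.274
grip_force: 12.4
```

Call:
play_rows(
  moves=[
    {"offset": [5, 5, 0], "yaw": 0},
    {"offset": [17, 15, 0], "yaw": 0},
    {"offset": [32, 29, 0], "yaw": 0},
    {"offset": [49, 44, 0], "yaw": 0},
    {"offset": [66, 59, 0], "yaw": 0},
  ],
)

```text
clock: 38.3
position: [500.2, 251.6, 309.5]
orientation: [0.0, 0.755, 0.656, 0.001]
contact_force: [1.0, -0.5, -0.7]
width: 0.272
grip_force: 12.4
```

Call:
play_rows(
  moves=[
    {"offset": [17, 15, 0], "yaw": 0},
    {"offset": [34, 30, 0], "yaw": 0},
    {"offset": [48, 43, 0], "yaw": 0},
    {"offset": [58, 52, 0], "yaw": 0},
    {"offset": [64, 57, 0], "yaw": 0},
  ],
)

```text
clock: 38.72
position: [566.0, 307.4, 309.2]
orientation: [0.0, 0.755, 0.656, 0.001]
contact_force: [-0.3, -1.0, -1.7]
width: 0.272
grip_force: 12.4
```

Call:
play_rows(
  moves=[
    {"offset": [0, 0, 0], "yaw": 0},
    {"offset": [0, 0, 0], "yaw": 0},
    {"offset": [0, 0, 0], "yaw": 0},
    {"offset": [0, 0, 0], "yaw": 0},
  ],
)

```text
clock: 39.05
position: [563.9, 305.7, 309.0]
orientation: [-0.0, 0.755, 0.656, -0.0]
contact_force: [0.3, 0.6, -1.2]
width: 0.278
grip_force: 12.4
```

```bash
python3 - <<'E'
from h import *
np.set_printoptions(precision=1,suppress=True)
s=rep((566,307));print(s["grip_force"])
a,d=shot("side","s26");e,f=shot("scene","q26");im,c=shot("wrist","w26")
G=np.array([*s["position"][:2],s["position"][2]-166])
for A,D,n in((a,d,"side"),(e,f,"scene")):
    h=cv2.cvtColor(A,cv2.COLOR_RGB2HSV)
    X=[[*G[:2],G[2]+k] for k in(12,-12.5,-42,-64,-85,-102.5)];p=proj(D,X);print(n,p.ravel())
    r0,r1=int(p[:,1].min())-4,int(p[:,1].max())+8;q0=int(p[:,0].mean())-18
    for r in range(r0,r1,3): print(r,q0,[f"{h[r,q,1]//10}/{h[r,q,2]//10}" for q in range(q0,q0+36,2)])
E
```

```text
pos [563.9 305.7 309. ] hd 81.94 t 39.05 w 0.278 F [ 0.3  0.6 -1.2]
tool move 1.6 1.9 dz None yaw None
12.401239424943924
side [183.6 239.3 184.8 246.4 186.3 254.8 187.4 260.9 188.5 266.7 189.3 271.3]
235 168 ['17/21', '15/19', '13/18', '13/17', '9/13', '9/8', '9/7', '9/7', '8/7', '7/6', '7/6', '7/5', '8/5', '6/5', '5/5', '1/17', '1/17', '1/16']
238 168 ['16/16', '15/13', '13/17', '13/17', '12/16', '8/8', '8/8', '5/10', '8/6', '7/6', '8/5', '7/5', '9/7', '14/17', '5/9', '2/9', '1/12', '1/16']
241 168 ['14/13', '14/13', '13/17', '14/18', '13/17', '4/11', '3/16', '3/15', '3/11', '5/7', '7/5', '7/5', '13/13', '14/19', '14/19', '15/19', '14/17', '12/14']
244 168 ['14/13', '13/18', '13/18', '14/17', '14/17', '12/17', '3/16', '3/16', '3/9', '4/9', '7/5', '8/5', '13/10', '15/19', '14/19', '14/19', '14/18', '14/19']
247 168 ['13/18', '14/17', '14/18', '14/18', '14/18', '12/14', '4/14', '3/16', '4/10', '3/10', '7/5', '4/7', '6/8', '14/17', '15/19', '15/19', '14/19', '14/19']
250 168 ['14/18', '14/18', '14/18', '14/18', '13/17', '5/9', '5/9', '3/11', '3/12', '4/9', '4/8', '3/8', '4/8', '8/10',
[... 2804 characters left out ...]
 '5/17', '4/22', '4/21', '4/21', '4/21', '4/22', '4/22', '16/23', '15/22', '15/22', '16/22', '15/22']
242 359 ['7/9', '7/9', '5/9', '6/9', '4/12', '5/17', '4/20', '4/22', '4/21', '5/21', '4/21', '5/22', '6/9', '16/24', '15/23', '15/23', '15/23', '15/23']
245 359 ['7/9', '6/9', '6/9', '6/9', '5/9', '5/17', '5/22', '5/21', '5/21', '4/21', '4/21', '4/19', '7/8', '2/6', '15/23', '16/23', '16/23', '15/23']
248 359 ['6/9', '6/9', '6/10', '7/9', '6/9', '3/11', '3/11', '3/11', '4/11', '3/11', '4/10', '11/7', '7/9', '5/8', '16/24', '16/22', '16/22', '15/22']
251 359 ['6/10', '6/9', '6/9', '6/9', '7/8', '9/8', '9/8', '8/8', '10/8', '8/8', '9/8', '8/8', '9/8', '9/8', '13/15', '15/23', '15/22', '15/22']
```

The bottle is vertical and over the mat, so I'll lower it.

Call:
play_rows(
  moves=[
    {"offset": [0, 0, 5], "yaw": 0},
    {"offset": [0, 0, 13], "yaw": 0},
    {"offset": [0, 0, 22], "yaw": 0},
    {"offset": [0, 0, 29], "yaw": 0},
    {"offset": [0, 0, 32], "yaw": 0},
  ],
)

```text
clock: 39.62
position: [564.3, 306.0, 276.3]
orientation: [-0.0, 0.755, 0.656, -0.001]
contact_force: [-2.3, -0.4, 12.0]
width: 0.272
grip_force: 13.5
```

Call:
play_rows(
  fingers=0.277,
  moves=[
    {"offset": [0, 0, 0], "yaw": 0},
    {"offset": [0, 0, 0], "yaw": 0},
    {"offset": [0, 0, 1], "yaw": 0},
    {"offset": [0, 0, 2], "yaw": 0},
    {"offset": [0, 0, 2.5], "yaw": 0},
  ],
)

```text
clock: 40.03
position: [565.0, 306.4, 276.1]
orientation: [0.0, 0.755, 0.656, 0.001]
contact_force: [-1.0, 0.5, 7.1]
width: 0.277
grip_force: 5.8
```

Call:
play_rows(
  moves=[
    {"offset": [0, 0, 1], "yaw": 0},
    {"offset": [0, 0, 2], "yaw": 0},
    {"offset": [0, 0, 3], "yaw": 0},
    {"offset": [0, 0, 3], "yaw": 0},
    {"offset": [0, 0, 3], "yaw": 0},
  ],
)

```text
clock: 40.45
position: [565.3, 306.6, 274.3]
orientation: [0.001, 0.755, 0.656, 0.002]
contact_force: [-0.8, 0.1, 8.9]
width: 0.276
grip_force: 7.0
```

The base is pressing on the mat. I'll ease off and let go gently.

Call:
play_rows(
  fingers=0.279,
  moves=[
    {"offset": [0, 0, -1], "yaw": 0},
    {"offset": [0, 0, -2], "yaw": 0},
    {"offset": [0, 0, -2.5], "yaw": 0},
    {"offset": [0, 0, -2.5], "yaw": 0},
    {"offset": [0, 0, -2.5], "yaw": 0},
  ],
)

```text
clock: 40.87
position: [564.5, 306.2, 274.1]
orientation: [0.0, 0.755, 0.656, 0.0]
contact_force: [-0.5, -0.1, 3.3]
width: 0.274
grip_force: 2.5
```

Call:
play_rows(
  fingers=0.3,
  moves=[
    {"offset": [0, 0, 0], "yaw": 0},
    {"offset": [0, 0, 0], "yaw": 0},
    {"offset": [0, 0, 0], "yaw": 0},
    {"offset": [0, 0, 0], "yaw": 0},
    {"offset": [0, 0, 0], "yaw": 0},
  ],
)

```text
clock: 41.28
position: [564.3, 306.1, 273.7]
orientation: [-0.0, 0.755, 0.656, -0.0]
contact_force: [0.0, 0.7, -0.3]
width: 0.296
grip_force: 0.0
```

Call:
play_rows(
  fingers=0.5,
  moves=[
    {"offset": [0, 0, 0], "yaw": 0},
    {"offset": [0, 0, 0], "yaw": 0},
    {"offset": [0, 0, 0], "yaw": 0},
    {"offset": [0, 0, 0], "yaw": 0},
    {"offset": [0, 0, -2], "yaw": 0},
  ],
)

```text
clock: 41.7
position: [564.3, 306.1, 275.7]
orientation: [-0.0, 0.755, 0.656, -0.0]
contact_force: [-0.4, -0.4, 0.1]
width: 0.502
grip_force: 0.0
```

Call:
play_rows(
  moves=[
    {"offset": [0, 0, -10], "yaw": 0},
    {"offset": [0, 0, -30], "yaw": 0},
    {"offset": [0, 0, -55], "yaw": 0},
    {"offset": [0, 0, -80], "yaw": 0},
    {"offset": [0, 0, -110], "yaw": 0},
  ],
)

```text
clock: 42.12
position: [564.0, 306.0, 386.8]
orientation: [-0.0, 0.755, 0.656, -0.001]
contact_force: [1.3, 0.1, 0.2]
width: 0.497
grip_force: 0.0
```

Call:
play_rows(
  moves=[
    {"offset": [-20, -10, -10], "yaw": 0},
    {"offset": [-50, -25, -20], "yaw": 0},
    {"offset": [-80, -40, -30], "yaw": 0},
    {"offset": [-110, -55, -40], "yaw": 0},
    {"offset": [-120, -60, -40], "yaw": 0},
  ],
)

```text
clock: 42.53
position: [486.8, 193.6, 429.4]
orientation: [0.001, 0.755, 0.655, 0.001]
contact_force: [0.3, 0.8, 0.2]
width: 0.499
grip_force: 0.0
```

```bash
python3 - <<'E'
from h import *
rep();a,d=shot("side","s27");e,f=shot("scene","q27");rep()
x,y=map(int,proj(d,[[565,150,80]])[0]);u,v=map(int,proj(f,[[565,80,80]])[0])
f1=cv2.resize(a[y-90:y+90,x-100:x+70,::-1],None,fx=2.3,fy=2.3,interpolation=cv2.INTER_CUBIC)
f2=cv2.resize(e[v-90:v+90,u-100:u+70,::-1],None,fx=2.3,fy=2.3,interpolation=cv2.INTER_CUBIC)
o=np.hstack([f1,f2])[:600,:800];print(o.shape);cv2.imwrite("pics/fin.png",o)
E
```

```text
pos [486.8 193.6 429.4] hd 81.88 t 42.53 w 0.499 F [0.3 0.8 0.2]
pos [487.6 194.6 427.7] hd 81.84 t 42.63 w 0.5 F [-0.1  0.8 -0.3]
(414, 782, 3)
```

View pics/fin.png

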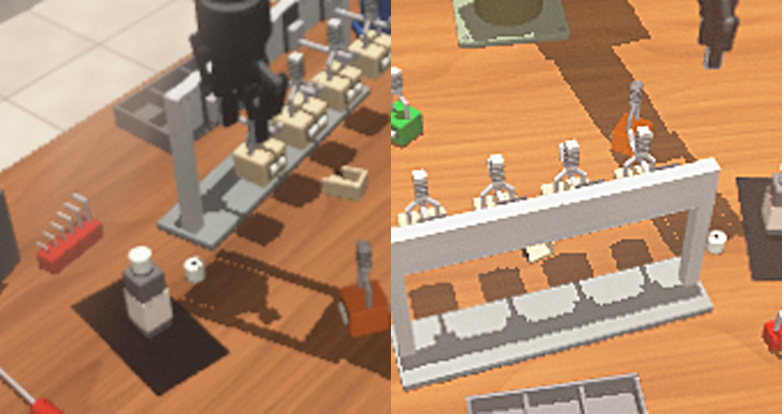

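The picture shows the bottle upright on the mat and all four clamps hanging. I'll let everything settle, then hand in.

Call:
play_rows(
  moves=[
    {"offset": [0, 0, 0], "yaw": 0},
    {"offset": [0, 0, 0], "yaw": 0},
    {"offset": [0, 0, 0], "yaw": 0},
    {"offset": [0, 0, 0], "yaw": 0},
    {"offset": [0, 0, 0], "yaw": 0},
  ],
)

```text
clock: 43.05
position: [488.6, 196.3, 425.5]
orientation: [-0.0, 0.755, 0.656, -0.0]
contact_force: [1.6, -0.1, -0.1]
width: 0.498
grip_force: 0.0
```

```bash
python3 -c "
from station import *
print(close_job())"
```

```text
the job is handed in; nothing more can be done
None
```

The job is handed in at about 43 s: all four clamps hang on their own hooks, each hook tugged down about 1 cm (inferred from arm travel and force), and the one bottle I found stands upright on the mat; hand-in returned no verdict.

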